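Lift a bun off the cooling rack with tongs, ready to glaze

ROBOT

A 6-joint arm with a two-finger parallel gripper is mounted at the origin on the work surface. World frame = base frame: x ahead of the robot, y to its left, z up, the work surface at z = 0. Lengths are in mm, angles in degrees, forces in N, time in s.
With the tool pointing down it reaches from about 350 to 850 mm from the base axis. Payload 8.1 kg.
Tool frame: the origin (TCP) lies at the very end of the fingers, on their centre line; the grasp point (between the pads) lies 19 mm behind it (r.grip_depth is the distance from the TCP to the grasp point, in mm); z points along the fingers, y is the direction in which the jaws open and shut (so a half turn about z gives the same grasp; the last joint's range is limited). The gripper opens to 85 mm and grips with 20 to 120 N. Pads are 22 mm wide; open, the fingers measure 114 mm over their backs; the gripper's body (76 mm by 85 mm) begins 54 mm behind the grasp point. The pads swing forward as they close: fully open they stand 13 mm farther back than shut.
Start: joints at [-78.404, 7.471, 85.268, -0, 87.261, -4.893], TCP at [170.326, -575.321, 193.092] pointing down, gripper open.
Joint ranges: [-169.43, 169.43], [-51.17, 129.36], [1.28, 143.12], [-76.62, 256.62], [0, 156.53], [-152.29, 152.29]. Speed limits (degrees/s): [136.94, 136.94, 159.86, 180, 180, 180].

INTERFACE

Orientations are given as [roll, pitch, yaw] about the fixed x, y, z axes, in that order (R = Rz(yaw) Ry(pitch) Rx(roll)).
In Python, from bench import status, viewer, hand_in, r gives the robot as it stands.
- The arm moves only by the shell command python3 -m crank 'ROWS' [OPENING] [FORCE]. ROWS is a JSON object of lists of equal length, an entry for each row: "slide": the shift along the tool's x, y, z in m, a list of three; "twist": the turn about the tool's z in rad. A call has 1 to 8 rows; each row shifts and turns the commanded pose from where the row before left it, along the tool's axes as they then stand; what a row does not reach is not made up. A row lasts 1/10 s, in which the tool goes at most 50 mm and 8.59 degrees, less where a joint would pass 70% of its speed; a pose out of reach is approached as far as the arm can. A call with a gripper value outside its range is refused whole. OPENING is the closure, from 0 (fully open) to 1 (shut), set as the call begins (- or left out, the last holds). The fingers move at their own pace and stop on an object; FORCE is the grip in N (left out, the last holds). Time passes only in rows, so rows that do not move let the fingers close. It gives the time, the measured TCP pose, the force and the opening at its end, in the units of the state.
- status.sense(): the state, without advancing time (a new reading comes with each control period).
- viewer.snapshot(name): name is "scene" or "top"; returns a dict with "img" (480x640x3 uint8, red, green, blue), "fx", "fy", "cx", "cy" (pixels), "k1" (the pictures are not rectified: a ray, as slopes to the right and down, at radius r is drawn at 1 + k1 r^2 times it, then the intrinsics apply), "R" (3x3) and "t" (3): a world point X has camera coordinates R X + t. Camera axes: x right, y down, z forward; pixel columns grow to the right and rows downward; lengths in mm; the calibration is good to about 2 mm. A picture is of the moment at which its call begins. There is no depth.
- hand_in(): hands the job in, once; it reports no verdict.
The state is a dict: "time": time; "joint_pos": joint angles; "qd": joint speeds; "joint_efforts": joint torques, N m; "tool_pos": TCP position; "tcp_rot": TCP orientation; "ft_force": force on the tool from outside, world axes, zero at the start; "wrist_torque": the same for the moment, N m; "finger_gap": finger opening in mm.
Only numpy, scipy, OpenCV 4.12 (cv2) and the standard library are available. Lean on these libraries where they do the work, as an engineer would, in place of code of your own. Each camera call takes 0.05 s, during which the arm holds its last target.

TASK

Pick up the kitchen tongs, take the round bun from the wire cooling rack with them, and hold it right way up over the middle of the plate, about 15 cm above the table, so that I can glaze it. The bakes are to be touched with the tongs only, never with the gripper; leave the finger roll, the square pastry and the other things where they are. The job ends holding: finish with the bun still gripped in the lifted tongs, without putting it down or letting go.

Things in the scene. Friction and masses are not known exactly. Their poses are not given: they have to be found in the camera images.
- tongs_grip (a point): Plain steel spring tongs, 240 mm long plus a small ring, 0.10 kg, lying on edge on the table, so that the two strip arms, 26 mm high, stand side by side and close level. This point: their balance point, mid-way between the arms, 13 mm above the tongs' underside. x axis: along the tongs to the heads; y: the way the arms close; z up. Squeeze the arms here (straight from 55 mm behind to 45 mm ahead).
- tongs_heads (a point): Point mid-way between the two cupped heads of the tongs, 115 mm ahead of tongs_grip, half-way up; the bun's side goes here. Axes as tongs_grip. Each head: 36 mm long along the tongs, 26 mm high, 3 mm thick. Gap between the heads' middles: 88 mm at rest, about 77 mm with the arms squeezed to 49 mm at tongs_grip, 55 mm on the bun; their front and rear edges stand 5 mm inward.
- tong_left: Left (+y) arm of the tongs. Origin at the pivot, 105 mm behind tongs_grip, half-way up. Both arms turn evenly about it. Width over the outsides of both arms at tongs_grip: 54 mm at rest (open), 38 mm closed on the bun, about 13 mm shut.
- tong_right: Right (-y) arm of the tongs, same origin. A spring opens the arms: at tongs_grip each pushes outward with 3.4 N at 54 mm width, 3.8 N at 49 mm, 5.5 N at 38 mm. So a slight squeeze (to about 49 mm) already carries the tongs with their heads still open; opening the fingers drops them.
- bun_center (a point): The round bun, brown and domed, 54 mm across and 42 mm high, 0.05 kg, firm; it stands on the cooling rack. This point is at its centre, half-way up (21 mm above its underside); z is its own upward axis. Its side is upright from 11 to 23 mm above its underside: take it there.
- rack: Wire cooling rack of dark steel, fixed, 170 mm deep (its x) by 290 mm wide (its y), the wires' tops 25 mm above the table. Origin at the middle, on the table. The three bakes stand in a row along its y axis, 95 mm apart, in any order; nothing lies in front of them or behind them along its x.
- finger_roll_center (a point): Long bread roll on the rack, 95 by 38 by 32 mm high, its length roughly along the rack's x; centre, half-way up.
- square_pastry_center (a point): Flat square pastry on the rack, 56 by 56 by 18 mm high (25 mm at its middle); centre, half-way up.
- plate: Round side plate lying on the table, 170 mm across its rim, 16 mm high. Origin at the middle of its underside.
- bowl: Bowl, 124 mm across, 55 mm high, beyond the plate. Origin at the middle of its underside.
- spice_jar: Spice jar, 42 mm across, 92 mm high, at the far side of the table. Origin at the middle of its underside.
- mug: Mug, 76 mm across without its handle, 85 mm high, at the far side of the table. Origin at the middle of its underside.

How it is judged:
By the outcome, as a careful person would: the job done as asked, in the order asked, and still so for the second after the job is handed in, while the arm keeps its last pose, push and grip.
It also fails if it takes over 58 s, if anything falls off the work surface, if the arm or the gripper's body presses on something with over 40 N, if the wrist force passes 120 N, or if a joint passes its speed limit or range.

## Working session

There is one attempt and no reset: what is moved stays moved. The work goes in short steps, Python scripts to look and compute and a shell command to move; the robot and the scene stay as the last step left them, time stands still between calls to the robot, and variables do not carry over. Pictures are saved under pics/ and viewed, and the job is handed in when it is done.

```bash
ls; mkdir -p pics; python3 - <<'E'
from bench import status, viewer, r
import cv2,pickle
s=status.sense();print(s)
for n in("scene","top"):
    d=viewer.snapshot(n);cv2.imwrite(f"pics/{n}0.png",d["img"][:,:,::-1]);pickle.dump(d,open(f"{n}0.pkl","wb"))
    print({k:v for k,v in d.items() if k!="img"})
print(r.grip_depth)
E
```

```text
pics
{'time': 0.0, 'joint_pos': array([-7.84030260e+01,  7.51703207e+00,  8.53305115e+01,  6.87129891e-04,
        8.72602396e+01, -4.89317358e+00]), 'qd': array([-0.04459695,  0.06021266, -0.04800208, -0.05957844,  0.0421733 ,
        0.05794898]), 'joint_efforts': array([-2.82697212e-03, -5.69395173e+01, -5.00560462e+01, -6.62418315e-04,
        1.45097214e-02,  2.37027422e-05]), 'tool_pos': array([ 170.20922377, -574.69986905,  192.01262247]), 'tcp_rot': array([-1.79892668e+02, -9.87748704e-03,  1.64901048e+01]), 'ft_force': array([1.18251565, 0.61509913, 1.70436952]), 'wrist_torque': array([ 0.00544981, -0.03790053, -0.01221223]), 'finger_gap': 85.18550140039231}
{'fx': 497.1796946514674, 'fy': 497.1796946514674, 'cx': 323.22641728093424, 'cy': 249.8272709559504, 'k1': -0.14206061976668133, 'R': array([[-0.78059834,  0.62503232,  0.00091379],
       [ 0.48947183,  0.61220569, -0.62098432],
       [-0.38869469, -0.48429206, -0.78382245]]), 't': array([ 502.49254298, -257.32367696, 1314.02303515])}
{'fx': 433.1644415765561, 'fy': 433.1644415765561, 'cx': 322.3811356310589, 'cy': 236.5157117862189, 'k1': -0.0449422084110873, 'R': array([[-0.02934509, -0.99956708,  0.00212692],
       [-0.98497919,  0.02855445, -0.17029576],
       [ 0.1701613 , -0.00709232, -0.9853907 ]]), 't': array([ 29.79745493, 641.69707573, 762.36934656])}
18.700000000000003
```

View pics/scene0.png

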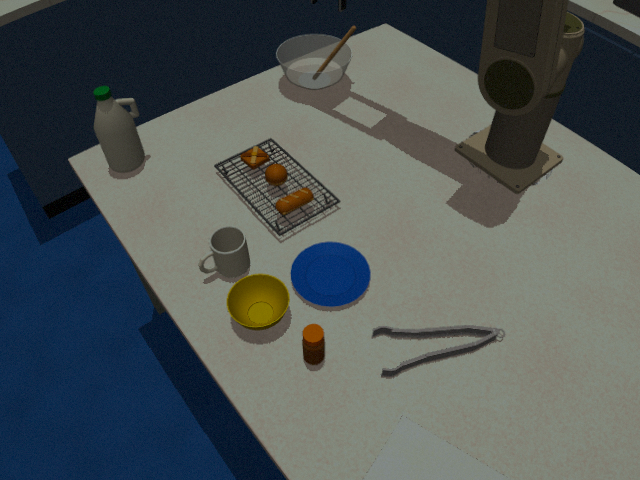

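View pics/top0.png

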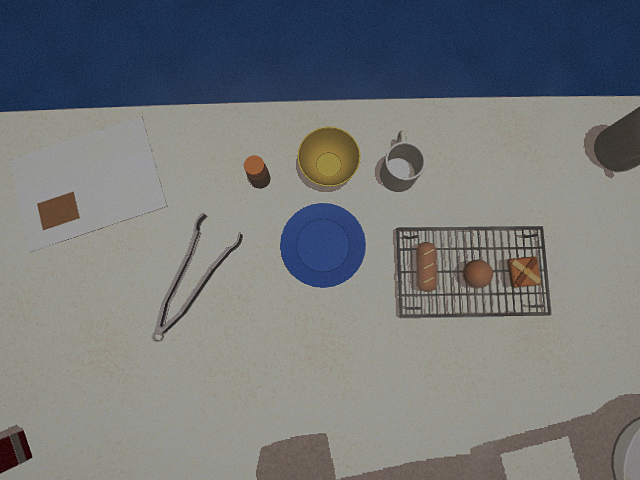

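The top view shows the tongs at left (ring at (158,337), heads at (202,216) and (240,237)), the plate at (323,245), and the rack with the bun at (478,273) between the finger roll and the pastry.

```bash
cat > h.py <<'E'
import numpy as np,cv2,pickle
def cast(d,uv,z):
    uv=np.atleast_2d(np.array(uv,float)).reshape(-1,1,2)
    K=np.array([[d["fx"],0,d["cx"]],[0,d["fy"],d["cy"]],[0,0,1]])
    n=cv2.undistortPoints(uv,K,np.array([d["k1"],0,0,0.])).reshape(-1,2)
    R,t=d["R"],d["t"];c=-R.T@t
    v=np.c_[n,np.ones(len(n))]@R
    return c+v*((z-c[2])/v[:,2])[:,None]
def tri(ds,uvs):
    A=np.zeros((3,3));b=np.zeros(3);L=[]
    for d,uv in zip(ds,uvs):
        c=-d["R"].T@d["t"];p=cast(d,uv,0)[0];v=(p-c)/np.linalg.norm(p-c);P=np.eye(3)-np.outer(v,v);A+=P;b+=P@c;L.append((c,v))
    X=np.linalg.solve(A,b);return X,[np.linalg.norm(np.cross(X-c,v)) for c,v in L]
def load(n):return pickle.load(open(n+".pkl","rb"))
def big(m,box=None):
    m=m.astype(np.uint8)
    if box:
        k=np.zeros_like(m);k[box[1]:box[3],box[0]:box[2]]=1;m=m*k
    cs,_=cv2.findContours(m,cv2.RETR_EXTERNAL,cv2.CHAIN_APPROX_NONE)
    return max(cs,key=cv2.contourArea)
E
python3 - <<'E'
from h import *
t=load("top0");s=load("scene0")
H=cv2.cvtColor(t["img"],cv2.COLOR_RGB2HSV);G=cv2.cvtColor(s["img"],cv2.COLOR_RGB2HSV)
for nm,d,h,box in(("top",t,H,(250,190,390,300)),("scene",s,G,(270,230,390,320))):
    c=big((h[:,:,0]>100)&(h[:,:,0]<130)&(h[:,:,1]>150),box)
    p=cast(d,c.reshape(-1,2),16)[:,:2].astype(np.float32);print(nm,"plate",cv2.minEnclosingCircle(p),p.mean(0),(p.max(0)-p.min(0)))
uv=[]
for nm,d,h,box in(("top",t,H,(455,250,500,295)),("scene",s,G,(262,160,290,188))):
    c=big((h[:,:,0]<18)&(h[:,:,1]>110),box);e=cv2.minEnclosingCircle(c);print(nm,"bun px",e,cv2.contourArea(c),cv2.boundingRect(c));uv.append(e[0]);print(cast(d,[e[0]],46))
print(tri((t,s),uv))
for nm,d in(("top",t),("scene",s)):
    img=d["img"]
    b=(15*0,0,0,0)
    x0,y0,x1,y1=(140,200,250,350) if nm=="top" else (360,310,515,385)
    cv2.imwrite(f"pics/{nm}_tongs.png",cv2.resize(img[y0:y1,x0:x1,::-1],None,fx=4 if nm=='top' else 5,fy=4 if nm=='top' else 5,interpolation=cv2.INTER_CUBIC))
x0,y0,x1,y1=385,215,560,325
cv2.imwrite(f"pics/rack.png",cv2.resize(t["img"][y0:y1,x0:x1,::-1],None,fx=4,fy=4,interpolation=cv2.INTER_CUBIC))
print(cast(t,[[398,228],[542,227],[550,316],[400,318]],25))
print(cast(t,[[202,216],[240,237],[158,337]],26))
E
```

```text
top plate ((633.5933227539062, 11.156442642211914), 83.74797058105469) [632.9514   10.89677] [166.14539 166.19939]
scene plate ((632.435546875, 8.74740982055664), 83.66221618652344) [634.11365   10.295346] [165.54681 166.28424]
top bun px ((478.0, 273.0), 13.89254379272461) 429.5 (465, 260, 27, 26)
[[ 565.2234387  -281.51436465   46.        ]]
scene bun px ((275.7282409667969, 174.06455993652344), 11.39604663848877) 348.5 (265, 163, 22, 23)
[[ 564.13841828 -283.09152474   46.        ]]
(array([ 565.21111066, -280.93867993,   48.08073298]), [np.float64(0.2250135212636738), np.float64(0.22501352126349067)])
[[ 660.15939118 -138.35898583   25.        ]
 [ 654.02152113 -426.70692588   25.        ]
 [ 479.4816918  -422.7986934    25.        ]
 [ 485.98387573 -132.09939051   25.        ]]
[[695.34379549 247.55657812  26.        ]
 [651.01291324 172.04041431  26.        ]
 [463.21055661 327.83881008  26.        ]]
```

```bash
true
```

```text
(no output)
```

View pics/top_tongs.png

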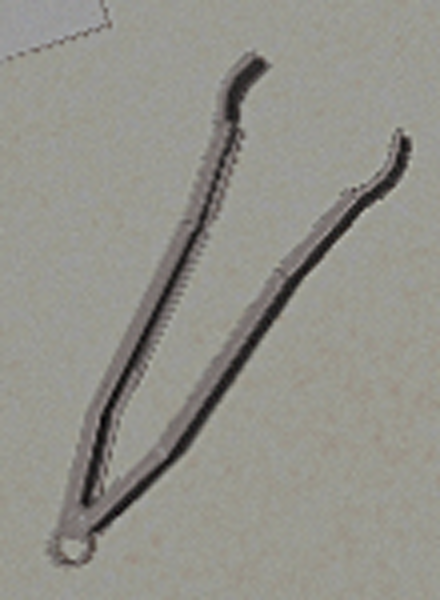

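View pics/scene_tongs.png

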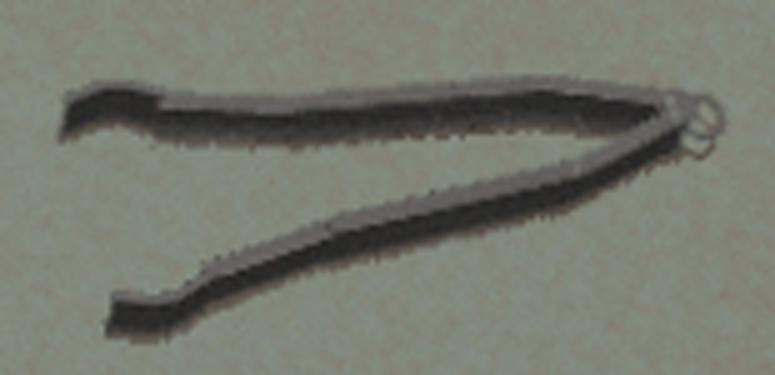

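View pics/rack.png

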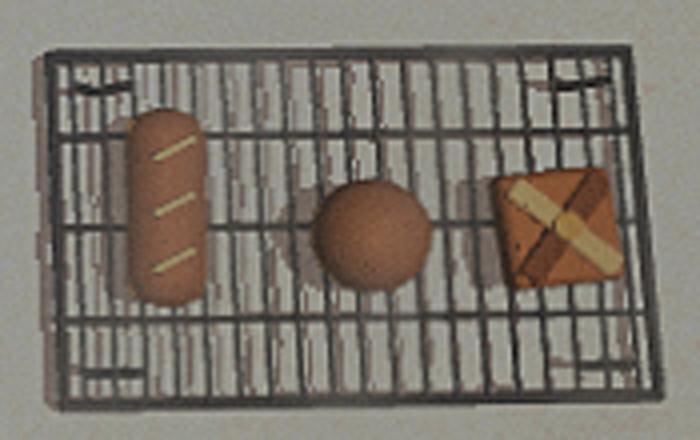

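```bash
python3 - <<'E'
from h import *
t=load("top0");s=load("scene0")
T=dict(Llow=(100,412),Lmid=(192,222),Ltip=(254,58),Rlow=(165,455),Rmid=(279,270),Rtip=(401,133),piv=(75,518))
S=dict(Llow=(573,168),Lmid=(330,223),Ltip=(115,298),Rlow=(530,82),Rmid=(290,103),Rtip=(75,97),piv=(668,105))
P={}
for k in T:
    a=np.array(T[k])/4+[140,200];b=np.array(S[k])/5+[360,310]
    A=cast(t,a,26)[0];B=cast(s,b,26)[0];X,e=tri((t,s),(a,b));P[k]=(A+B)/2;print(k,A.round(1),B.round(1),X.round(1),np.round(e,1))
low=(P['Llow']+P['Rlow'])/2;mid=(P['Lmid']+P['Rmid'])/2;tip=(P['Ltip']+P['Rtip'])/2
for k in('low','mid','tip'):print(k,globals()[k],np.linalg.norm(globals()[k]-P['piv']), np.linalg.norm(P['L'+k]-P['R'+k]))
ax=(low+mid+tip)/3-P['piv'];ax=tip-P['piv'];ax/=np.linalg.norm(ax);a2=mid-P['piv'];print("yaw",np.degrees(np.arctan2(ax[1],ax[0])),np.degrees(np.arctan2(a2[1],a2[0])))
y=P['Lmid']+P['Llow']+P['Ltip']-P['Rmid']-P['Rlow']-P['Rtip'];print("yaw from y",np.degrees(np.arctan2(-y[0],y[1])))
g=(low*45+mid*55)/100;print("grip",g,P['piv']+105*ax)
E
```

```text
Llow [526.8 316.1  26. ] [527.3 318.5  26. ] [526.4 317.6  23.6] [0.7 0.7]
Lmid [617.4 273.6  26. ] [616.7 274.7  26. ] [617.  274.2  25.7] [0.6 0.6]
Ltip [698.3 244.6  26. ] [700.1 245.8  26. ] [699.  245.2  23.4] [0.2 0.2]
Rlow [505.7 284.2  26. ] [511.8 282.3  26. ] [507.5 283.3  22.4] [2.7 2.7]
Rmid [592.8 230.6  26. ] [592.  228.6  26. ] [592.8 229.6  28.4] [0.5 0.5]
Rtip [658.5 171.6  26. ] [655.  173.9  26. ] [656.9 172.9  27.3] [2. 2.]
piv [477.2 326.8  26. ] [477.  324.5  26. ] [477.7 325.4  28.1] [0.7 0.7]
low [517.91011149 300.29815608  26.        ] 48.07694726134318 38.64842475053629
mid [604.70442345 251.87325876  26.        ] 147.43092391791072 50.90277534244549
tip [677.96659715 208.99333065  26.        ] 232.31849781751842 84.0038582182647
yaw -30.143274462140557 -30.02989225449828
yaw from y -29.504535915195554
grip [565.64698307 273.66446255  26.        ] [567.86507526 272.92810025  26.        ]
```

```bash
python3 -m crank '{"slide":[[0.03,-0.034,0],[0.03,-0.034,0],[0.03,-0.034,0],[0.03,-0.034,0],[0.03,-0.034,0],[0.03,-0.034,0],[0.03,-0.034,0],[0.03,-0.034,0]],"twist":[0,0,0,0,0,0,0,0]}' 0 20
python3 -m crank '{"slide":[[0.03,-0.034,0],[0.03,-0.034,0],[0.03,-0.034,0],[0.03,-0.034,0],[0.03,-0.034,0],[0.03,-0.034,0],[0.03,-0.034,0],[0.03,-0.034,0]],"twist":[0,0,0,0,0,0,0,0]}'
```

```text
time: 0.9
tool_pos: [323.4, -244.6, 192.8]
tcp_rot: [-180.0, -0.0, 16.5]
ft_force: [1.9, 0.1, -0.2]
finger_gap: 85.3
time: 1.7
tool_pos: [476.4, 84.6, 192.8]
tcp_rot: [180.0, 0.0, 16.5]
ft_force: [0.8, -0.5, 0.6]
finger_gap: 85.4
```

```bash
python3 -m crank '{"slide":[[0.03,-0.034,0],[0.03,-0.034,0],[0.03,-0.034,0],[0.025,-0.034,0],[0,0,0],[0,0,0],[0,0,0],[0,0,0]],"twist":[0,0,0,0,-0.145,-0.145,-0.145,-0.145]}'
python3 -m crank '{"slide":[[0,0,0],[0,0,0],[0,0,0],[0,0,0],[0,0,0],[0,0,0],[0,0,0],[0,0,0]],"twist":[-0.145,-0.145,-0.145,-0.145,-0.145,-0.145,-0.145,-0.145]}'
python3 -m crank '{"slide":[[0,0,0],[0,0,0],[0,0,0],[0,0,0],[0,0,0]],"twist":[-0.145,-0.145,-0.145,-0.145,0]}'
cat > go.py <<'E'
import sys,numpy as np
from bench import status
s=status.sense();p=s["tool_pos"];r=s["tcp_rot"]
from scipy.spatial.transform import Rotation as Ro
R=Ro.from_euler("xyz",r,degrees=True)
tgt=np.array([float(a) for a in sys.argv[1:4]]);print(p.round(1),r.round(2),s["ft_force"].round(1),s["finger_gap"],s["time"],s["joint_pos"].round(1))
print("tool-axis shift mm",R.inv().apply(tgt-p).round(1),"twist rad",np.radians(-((float(sys.argv[4])-r[2]+180)%360-180)).round(4))
E
python3 go.py 567 273.3 60 150
```

```text
time: 2.5
tool_pos: [547.4, 245.7, 192.3]
tcp_rot: [-180.0, 0.1, 50.1]
ft_force: [-0.3, -0.3, 0.2]
finger_gap: 85.5
time: 3.3
tool_pos: [547.5, 245.5, 192.4]
tcp_rot: [-179.9, -0.0, 116.5]
ft_force: [0.2, -0.2, 0.9]
finger_gap: 85.3
time: 3.8
tool_pos: [547.5, 245.5, 192.5]
tcp_rot: [-180.0, -0.0, 149.6]
ft_force: [-0.0, 0.4, -0.2]
finger_gap: 85.8
[547.5 245.5 192.5] [-1.7996e+02 -4.0000e-02  1.4955e+02] [-0.   0.4 -0.2] 85.78275733670597 3.8 [ 19.3   7.6  85.2   0.   87.3 -40.3]
tool-axis shift mm [ -2.8  34.  132.5] twist rad -0.0078
```

```bash
python3 -m crank '{"slide":[[-0.003,0.017,0],[0,0.017,0],[0,0,0.033],[0,0,0.033],[0,0,0.033],[0,0,0.033],[0,0,0],[0,0,0]],"twist":[-0.008,0,0,0,0,0,0,0]}'
cat > snap.py <<'E'
import sys,pickle,cv2
from bench import viewer
for n in("scene","top"):
    d=viewer.snapshot(n);k=n+sys.argv[1];cv2.imwrite(f"pics/{k}.png",d["img"][:,:,::-1]);pickle.dump(d,open(k+".pkl","wb"))
    if len(sys.argv)>2:
        x0,y0,x1,y1=eval(sys.argv[2])[n];f=min(800/(x1-x0),600/(y1-y0))
        cv2.imwrite(f"pics/{k}c.png",cv2.resize(d["img"][y0:y1,x0:x1,::-1],None,fx=f,fy=f,interpolation=cv2.INTER_CUBIC))
E
python3 go.py 567 273.3 2 150; python3 snap.py 1 'dict(scene=(340,250,540,400),top=(120,190,280,350))'
```

```text
time: 4.6
tool_pos: [567.0, 273.2, 60.9]
tcp_rot: [-179.9, -0.1, 149.7]
ft_force: [-0.8, 0.2, 1.2]
finger_gap: 85.5
[567.  273.2  60.9] [-1.7992e+02 -7.0000e-02  1.4973e+02] [-0.8  0.2  1.2] 85.47484359475952 4.6 [ 21.1  17.5  87.9  -0.   74.7 -38.7]
tool-axis shift mm [-0.   0.2 58.9] twist rad -0.0047
```

View pics/scene1c.png

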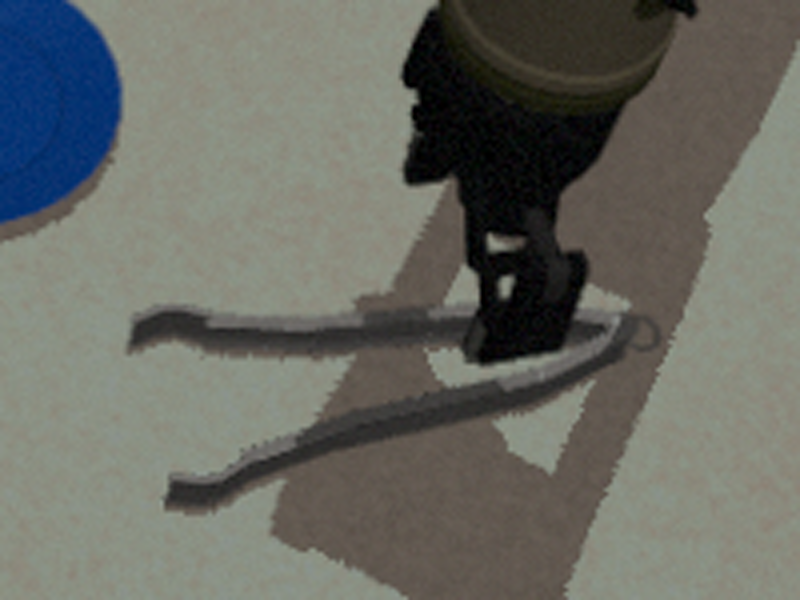

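View pics/top1c.png

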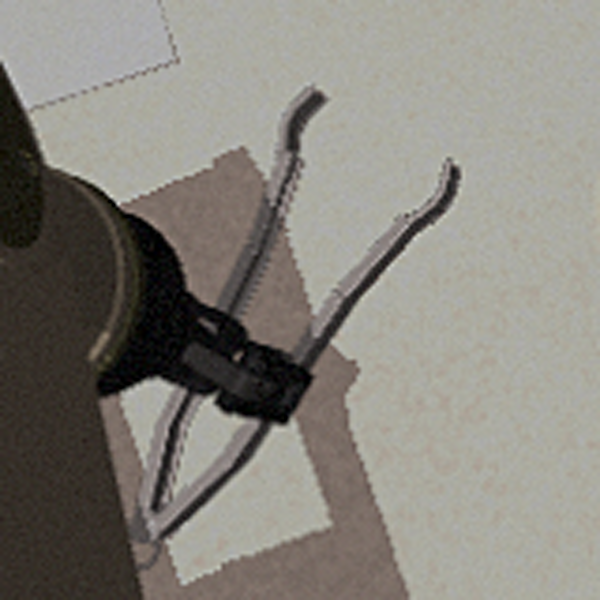

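```bash
python3 -m crank '{"slide":[[0,0,0.02],[0,0,0.02],[0,0,0.01],[0,0,0.005],[0,0,0.003],[0,0,0],[0,0,0]],"twist":[-0.005,0,0,0,0,0,0]}'
python3 -m crank '{"slide":[[0,0,0],[0,0,0],[0,0,0],[0,0,0],[0,0,0],[0,0,0]],"twist":[0,0,0,0,0,0]}' 0.36 20; python3 snap.py 2 'dict(scene=(340,250,540,400),top=(120,190,280,350))'
```

```text
time: 5.4
tool_pos: [568.4, 273.7, 4.2]
tcp_rot: [179.9, 0.1, 150.2]
ft_force: [-0.5, 1.0, 0.8]
finger_gap: 85.4
time: 6.0
tool_pos: [567.6, 273.4, 3.1]
tcp_rot: [-180.0, -0.0, 150.2]
ft_force: [-0.4, -0.6, -0.1]
finger_gap: 54.8
```

View pics/scene2c.png

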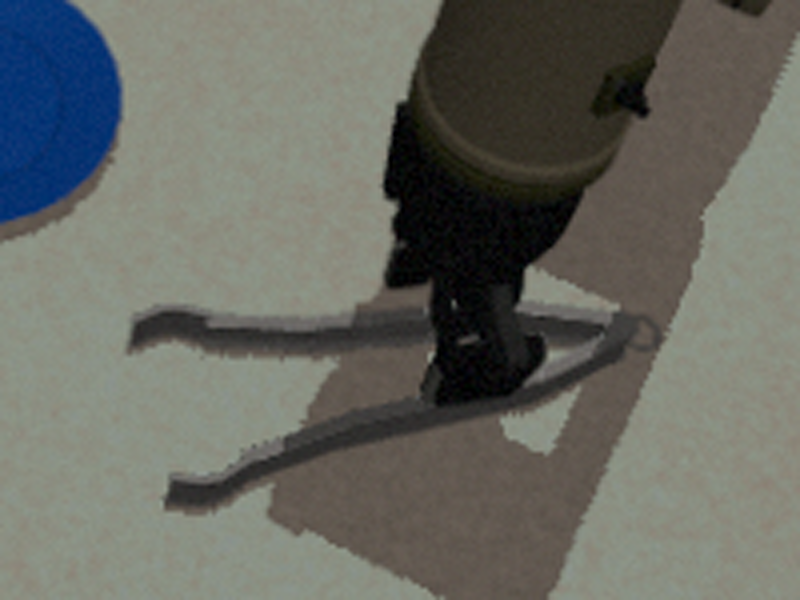

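View pics/top2c.png

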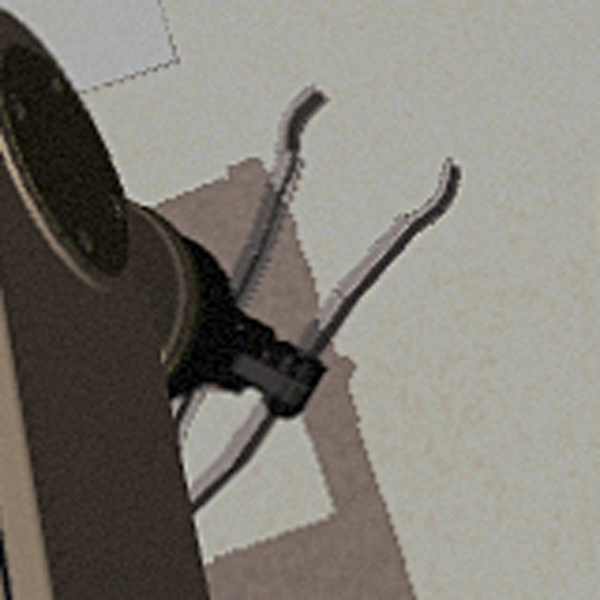

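```bash
cat >> h.py <<'E'
def proj(d,X):
    X=np.atleast_2d(np.array(X,float));K=np.array([[d["fx"],0,d["cx"]],[0,d["fy"],d["cy"]],[0,0,1]])
    return cv2.projectPoints(X.reshape(-1,1,3),cv2.Rodrigues(d["R"])[0],d["t"],K,np.array([d["k1"],0,0,0.]))[0].reshape(-1,2)
E
python3 - <<'E'
from h import *
for i,(p,gap,zs) in {1:((567,273.2,60.9),85,(61,74)),2:((567.6,273.4,3.1),55,(3,10,16,26))}.items():
  for n,o in(("scene",(340,250,4)),("top",(120,190,3.75))):
    d=load(n+str(i))
    for sg in(1,-1):
      for w in(gap/2,gap/2+14):
        for z in zs:
          X=np.array([p[0]+sg*w*.5,p[1]+sg*w*.866,z]);u=proj(d,X)[0];print(i,n,"L" if sg>0 else"R",w,z,((u-o[:2])*o[2]).round())
E
```

```text
1 scene L 42.5 61 [456. 402.]
1 scene L 42.5 74 [462. 388.]
1 scene L 56.5 61 [465. 429.]
1 scene L 56.5 74 [471. 416.]
1 scene R 42.5 61 [403. 244.]
1 scene R 42.5 74 [408. 229.]
1 scene R 56.5 61 [394. 219.]
1 scene R 56.5 74 [400. 205.]
1 top L 42.5 61 [159. 297.]
1 top L 42.5 74 [150. 294.]
1 top L 56.5 61 [136. 284.]
1 top L 56.5 74 [126. 281.]
1 top R 42.5 61 [306. 379.]
1 top R 42.5 74 [298. 378.]
1 top R 56.5 61 [330. 393.]
1 top R 56.5 74 [323. 392.]
2 scene L 27.5 3 [420. 430.]
2 scene L 27.5 10 [423. 424.]
2 scene L 27.5 16 [426. 418.]
2 scene L 27.5 26 [430. 409.]
2 scene L 41.5 3 [429. 456.]
2 scene L 41.5 10 [432. 450.]
2 scene L 41.5 16 [434. 444.]
2 scene L 41.5 26 [439. 435.]
2 scene R 27.5 3 [389. 331.]
2 scene R 27.5 10 [391. 324.]
2 scene R 27.5 16 [393. 318.]
2 scene R 27.5 26 [397. 308.]
2 scene R 41.5 3 [381. 307.]
2 scene R 41.5 10 [383. 300.]
2 scene R 41.5 16 [386. 294.]
2 scene R 41.5 26 [389. 284.]
2 top L 27.5 3 [222. 320.]
2 top L 27.5 10 [218. 319.]
2 top L 27.5 16 [214. 318.]
2 top L 27.5 26 [208. 316.]
2 top L 41.5 3 [200. 307.]
2 top L 41.5 10 [196. 306.]
2 top L 41.5 16 [192. 305.]
2 top L 41.5 26 [185. 303.]
2 top R 27.5 3 [311. 370.]
2 top R 27.5 10 [307. 369.]
2 top R 27.5 16 [304. 368.]
2 top R 27.5 26 [299. 367.]
2 top R 41.5 3 [334. 382.]
2 top R 41.5 10 [330. 382.]
2 top R 41.5 16 [327. 381.]
2 top R 41.5 26 [322. 380.]
```

```bash
python3 - <<'E'
from h import *
a=[]
for n,b in(("scene2",(400,270,500,370)),("top2",(150,240,230,320)),("scene1",(420,250,520,350)),("top1",(150,240,230,320))):
    d=load(n);x0,y0,x1,y1=b;im=(255*(d["img"][y0:y1,x0:x1,::-1]/255.)**0.45).astype(np.uint8);a.append(cv2.resize(im,(395,295) if 0 else (300,300),interpolation=cv2.INTER_CUBIC))
cv2.imwrite("pics/zz.png",np.vstack([np.hstack(a[:2]),np.hstack(a[2:])]))
E
```

```text
(no output)
```

View pics/zz.png

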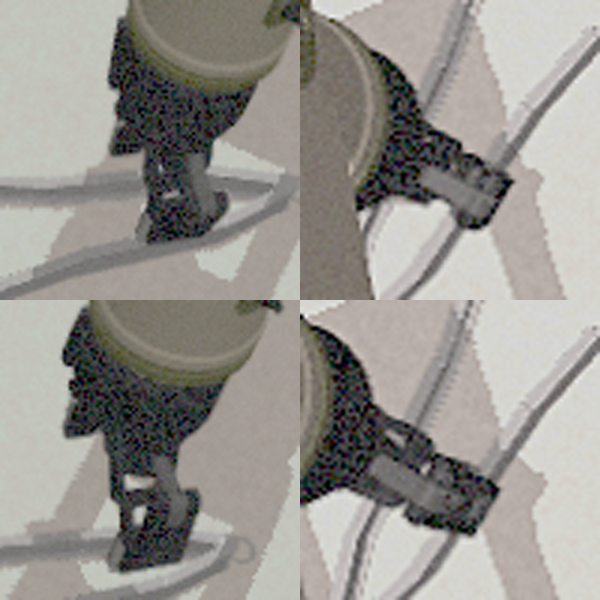

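View pics/scene2.png

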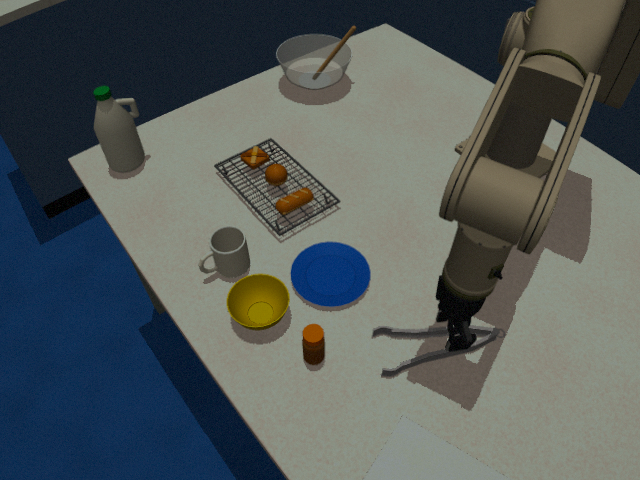

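```bash
python3 - <<'E'
from h import *
S=load("scene1");T=load("top1")
s=lambda p:np.array(p)/4+[340,250]; t=lambda p:np.array(p)/3.75+[120,190]
for a,b in(((480,358),(285,422)),((560,350),(312,375)),((480,358),(312,375)),((560,350),(285,422)),((520,340),(290,395)),((590,258),(312,375))):
    X,e=tri((S,T),(s(a),t(b)));print(a,b,X.round(),np.round(e,1))
print(-S["R"].T@S["t"],-T["R"].T@T["t"])
from bench import status
st=status.sense();print(st["joint_pos"],st["tool_pos"],st["tcp_rot"])
for z in(3,40,80,150,250):print(z,(proj(load("scene2"),[567.6,273.4,z])).round(),proj(load("top2"),[567.6,273.4,z]).round())
E
```

```text
(480, 358) (285, 422) [522. 277. -22.] [9.1 9.1]
(560, 350) (312, 375) [528. 282.  12.] [41.2 41.2]
(480, 358) (312, 375) [538. 270.  -8.] [22.2 22.2]
(560, 350) (285, 422) [510. 289.  -5.] [28.7 28.7]
(520, 340) (290, 395) [527. 279.   8.] [23.9 23.9]
(590, 258) (312, 375) [522. 268.  77.] [45.4 45.4]
[1028.95131401  479.83185846  869.70762235] [503.20691452  16.86821011 860.44657624]
[ 2.10588726e+01  2.12090192e+01  8.98266511e+01 -3.23912840e-04
  6.89679910e+01 -3.91003849e+01] [567.57862584 273.40443418   3.06247195] [-1.79996968e+02 -2.07450221e-03  1.50159374e+02]
3 [[441. 345.]] [[191. 282.]]
40 [[445. 336.]] [[185. 281.]]
80 [[449. 325.]] [[178. 279.]]
150 [[457. 305.]] [[165. 276.]]
250 [[471. 271.]] [[140. 270.]]
```

View pics/top2.png

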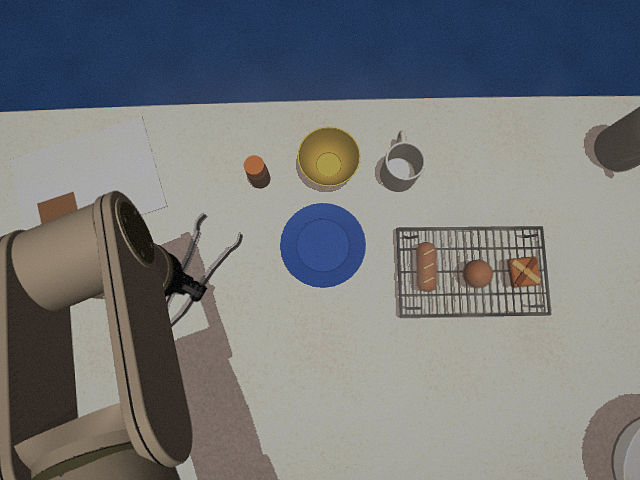

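```bash
python3 -m crank '{"slide":[[0,0,0],[0,0,0],[0,0,-0.04],[0,0,-0.05],[0,0,-0.05],[0,0,-0.05],[0,0,0],[0,0,0]],"twist":[0,0,0,0,0,0,0,0]}' 0
python3 - <<'E'
from h import *
from bench import viewer,status
st=status.sense();p=st["tool_pos"];print(p,st["tcp_rot"])
from scipy.spatial.transform import Rotation as Ro
R=Ro.from_euler("xyz",st["tcp_rot"],degrees=True).as_matrix()
for n in("scene","top"):
    d=viewer.snapshot(n);pickle.dump(d,open(n+"3.pkl","wb"))
    im=(255*(d["img"][:,:,::-1]/255.)**0.5).astype(np.uint8)
    c=proj(d,p)[0];x0,y0=max(0,int(c[0])-70),max(0,int(c[1])-80);f=5
    im=cv2.resize(im[y0:y0+120,x0:x0+150],None,fx=f,fy=f,interpolation=cv2.INTER_CUBIC)
    L=[[0,0,0],[0,0,-73],[0,42.5,-13],[0,57,-13],[0,-42.5,-13],[0,-57,-13]]
    for q,col in zip(L,[(0,0,255),(0,0,255),(0,255,0),(0,255,0),(255,0,0),(255,0,0)]):
        u=(proj(d,p+R@np.array(q,float))[0]-[x0,y0]+.5)*f;cv2.circle(im,(int(u[0]),int(u[1])),5,col,2)
    cv2.imwrite(f"pics/{n}3c.png",im)
E
```

```text
time: 6.9
tool_pos: [568.9, 274.0, 195.6]
tcp_rot: [179.8, 0.2, 150.2]
ft_force: [-0.5, -0.2, -0.8]
finger_gap: 85.3
[568.94643686 273.96294447 195.61408678] [1.79791677e+02 1.65552708e-01 1.50161872e+02]
```

View pics/scene3c.png

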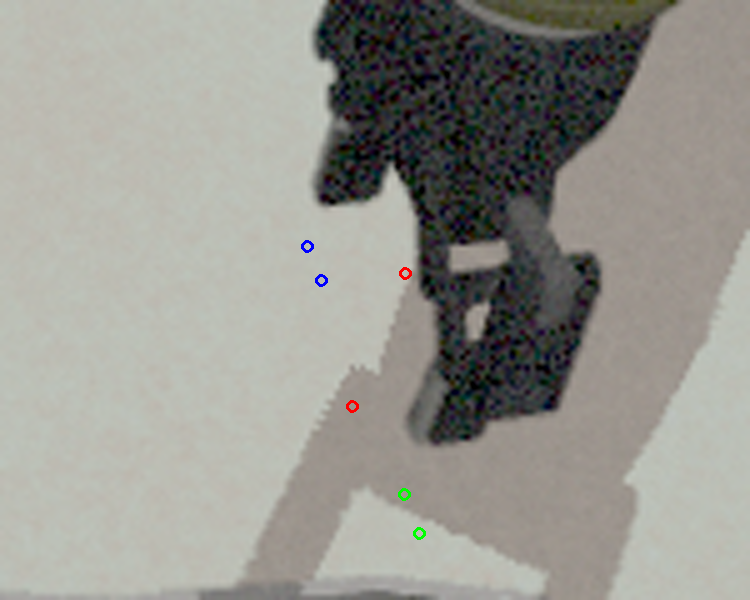

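View pics/top3c.png

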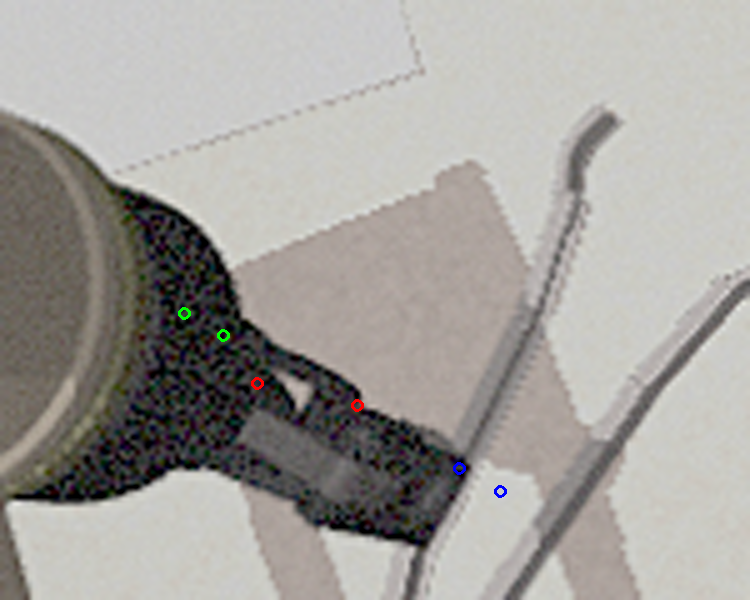

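```bash
python3 -m crank '{"slide":[[0,0,0],[0,0,0],[0,0,0],[0,0,0],[0,0,0],[0,0,0],[0,0,0],[0,0,0]],"twist":[0,0,0,0,0,0,0,0]}' 1
cat > ov.py <<'E'
import sys
from h import *
from bench import viewer,status
st=status.sense();p=st["tool_pos"];print(p,st["tcp_rot"],st["joint_pos"].round(2),st["finger_gap"])
from scipy.spatial.transform import Rotation as Ro
R=Ro.from_euler("xyz",st["tcp_rot"],degrees=True).as_matrix()
for n in("scene","top"):
    d=viewer.snapshot(n);pickle.dump(d,open(n+sys.argv[1]+".pkl","wb"))
    im=(255*(d["img"][:,:,::-1]/255.)**0.5).astype(np.uint8)
    c=proj(d,p)[0];x0,y0=max(0,int(c[0])-70),max(0,int(c[1])-80);f=5;print(n,x0,y0,f)
    im=cv2.resize(im[y0:y0+120,x0:x0+150],None,fx=f,fy=f,interpolation=cv2.INTER_CUBIC)
    for q in [[0,0,0],[0,0,-20],[0,0,-40],[0,0,-73]]:
        u=(proj(d,p+R@np.array(q,float))[0]-[x0,y0]+.5)*f;cv2.circle(im,(int(u[0]),int(u[1])),5,(0,0,255),2)
    cv2.imwrite(f"pics/{n}{sys.argv[1]}c.png",im)
E
python3 ov.py 4
```

```text
time: 7.8
tool_pos: [567.7, 273.4, 193.2]
tcp_rot: [180.0, 0.0, 150.2]
ft_force: [-0.2, 0.9, -0.7]
finger_gap: 0.0
[567.65239622 273.41718118 193.20185972] [1.79991854e+02 6.28375204e-03 1.50158481e+02] [ 21.06  12.09  80.11   0.    87.79 -39.1 ] 0.0038523386910617736
scene 392 211 5
top 84 193 5
```

View pics/scene4c.png

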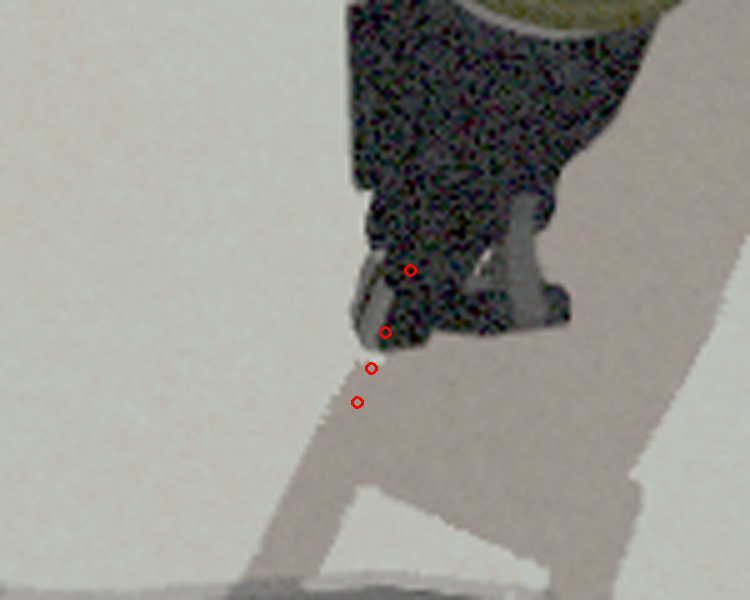

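View pics/top4c.png

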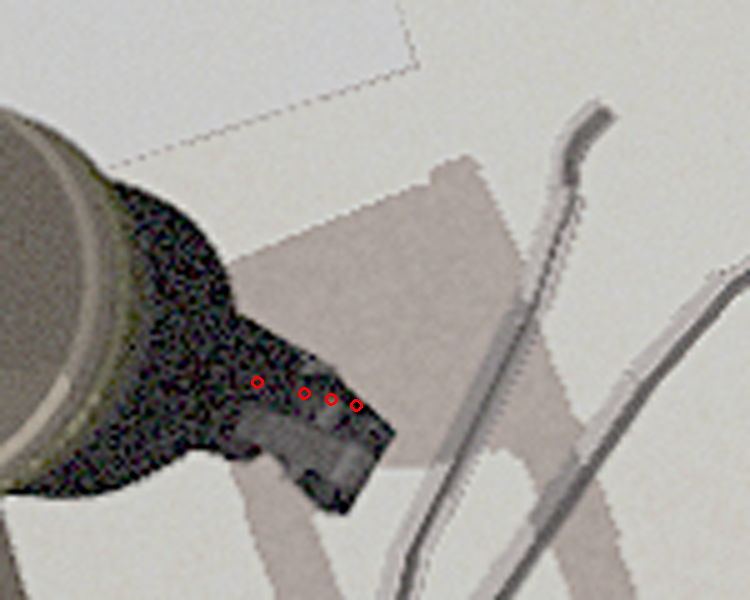

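```bash
python3 -m crank '{"slide":[[-0.013,-0.04,0],[-0.013,-0.04,0],[-0.012,-0.04,0],[0,0,0.05],[0,0,0.05],[0,0,0.04],[0,0,0.03],[0,0,0]],"twist":[0,0,0,0,0,0,0,0]}'
python3 -m crank '{"slide":[[0,0,0.01],[0,0,0],[0,0,0]],"twist":[0,0,0]}'
python3 ov.py 5
```

```text
time: 8.7
tool_pos: [536.3, 149.5, 17.8]
tcp_rot: [-179.7, -0.4, 150.2]
ft_force: [-0.8, -0.9, -1.3]
finger_gap: 0.2
time: 9.0
tool_pos: [542.4, 150.7, 15.0]
tcp_rot: [179.9, 0.1, 150.2]
ft_force: [0.9, 0.3, 0.5]
finger_gap: 0.3
[542.38621303 150.72920334  15.00925892] [1.79892635e+02 1.28395104e-01 1.50166502e+02] [ 10.31  10.7  101.11  -0.    68.02 -49.85] 0.2543400720340335
scene 337 214 5
top 181 212 5
```

View pics/scene5c.png

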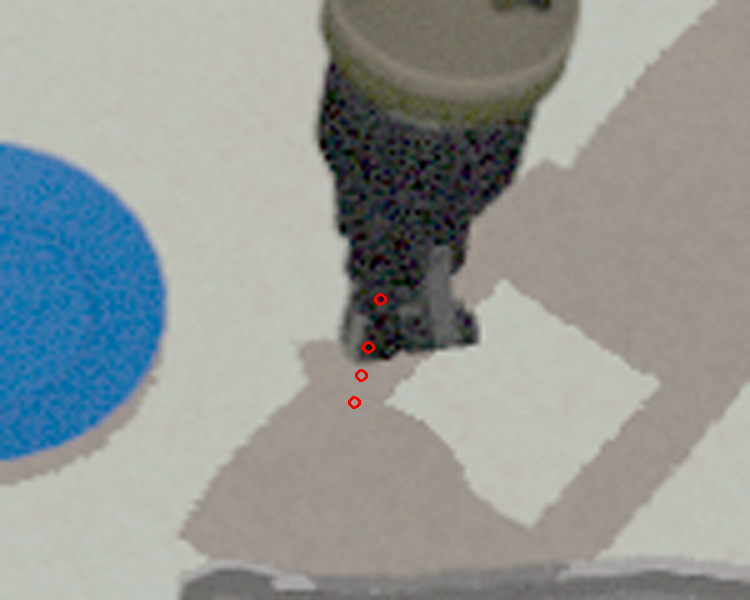

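View pics/top5c.png

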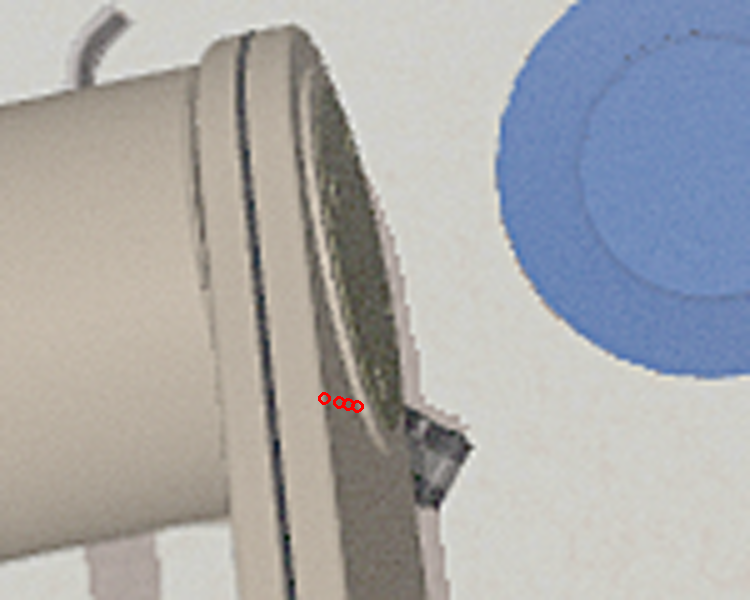

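```bash
python3 - <<'E'
from h import *
for i,so,to,prs in((4,(392,211),(84,193),[((375,348),(395,430)),((375,348),(345,515)),((425,345),(345,515)),((425,345),(370,472))]),(5,(337,214),(181,212),[((360,360),(470,445)),((360,360),(430,510)),((390,357),(430,510)),((390,357),(450,478))])):
    S=load(f"scene{i}");T=load(f"top{i}")
    for a,b in prs:
        X,e=tri((S,T),(np.array(a)/5+so,np.array(b)/5+to));print(i,a,b,X.round(),np.round(e,1))
E
python3 -m crank '{"slide":[[0,0,0],[0,0,0]],"twist":[0,0]}';python3 ov.py 6;  sleep 0; python3 - <<'E'
from h import *
T=load("top6");cv2.imwrite("pics/top6.png",T["img"][:,:,::-1])
T=load("scene6");cv2.imwrite("pics/scene6.png",T["img"][:,:,::-1])
E
```

```text
4 (375, 348) (395, 430) [555. 262. 200.] [5.2 5.2]
4 (375, 348) (345, 515) [539. 269. 192.] [8.4 8.4]
4 (425, 345) (345, 515) [533. 274. 195.] [0.2 0.2]
4 (425, 345) (370, 472) [542. 271. 199.] [6.6 6.6]
5 (360, 360) (470, 445) [518. 119. -12.] [12.4 12.4]
5 (360, 360) (430, 510) [502. 125. -22.] [2. 2.]
5 (390, 357) (430, 510) [498. 129. -18.] [4.4 4.4]
5 (390, 357) (450, 478) [506. 126. -13.] [11.5 11.5]
time: 9.3
tool_pos: [541.3, 150.5, 13.8]
tcp_rot: [180.0, 0.0, 150.2]
ft_force: [-0.5, 0.4, -0.6]
finger_gap: -0.1
[541.34848335 150.51472629  13.80941648] [1.79959574e+02 4.94105408e-02 1.50164228e+02] [ 10.31  10.74 101.2   -0.    67.99 -49.85] -0.14506308799385498
scene 337 214 5
top 182 213 5
```

View pics/top6.png

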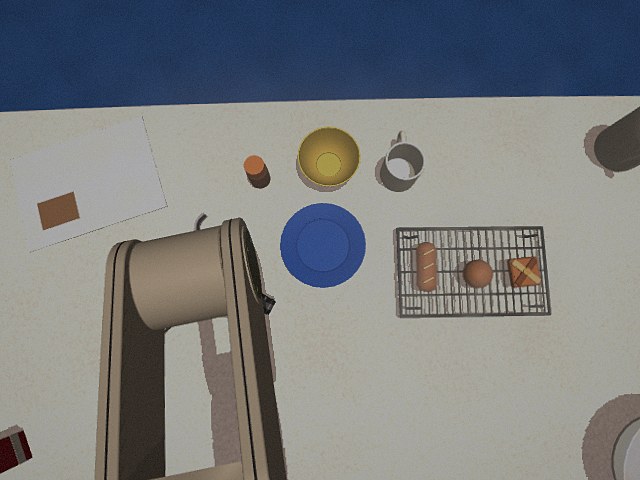

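View pics/scene6.png

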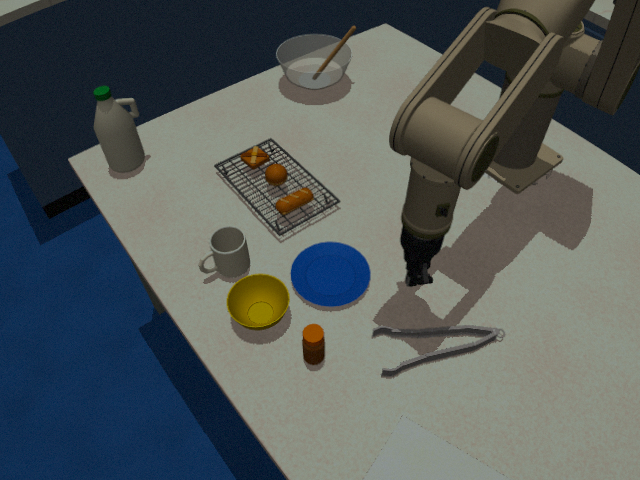

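```bash
python3 - <<'E'
from h import *
for i,so,to,zz,a,b in((4,(392,211),(84,193),(193,200,220),[(375,348),(430,340),(565,320)],[(395,430),(345,515)]),(5,(337,214),(181,212),(14,25,45),[(360,360),(395,357),(475,340)],[(470,445),(430,510)])):
    S=load(f"scene{i}");T=load(f"top{i}")
    for z in zz:
        print(i,z,"scene",*[cast(S,np.array(q)/5+so,z)[0][:2].round() for q in a],"top",*[cast(T,np.array(q)/5+to,z)[0][:2].round() for q in b])
E
```

```text
4 193 scene [546. 264.] [529. 273.] [486. 298.] top [559. 260.] [533. 275.]
4 200 scene [551. 266.] [534. 275.] [491. 300.] top [558. 258.] [533. 272.]
4 220 scene [566. 272.] [549. 282.] [507. 305.] top [557. 251.] [532. 265.]
5 14 scene [525. 138.] [512. 146.] [480. 161.] top [525. 106.] [501. 122.]
5 25 scene [531. 142.] [519. 151.] [487. 166.] top [525. 105.] [501. 121.]
5 45 scene [543. 150.] [531. 158.] [500. 173.] top [525. 103.] [501. 118.]
```

```bash
python3 -m crank '{"slide":[[0,0,0.004],[0,0,0.004],[0,0,0.003],[0,0,0],[0,0,0]],"twist":[0,0,0,0,0]}';python3 -m crank '{"slide":[[0,0,0.002],[0,0,0.001],[0,0,0],[0,0,0]],"twist":[0,0,0,0]}'
```

```text
time: 9.9
tool_pos: [540.6, 150.4, 1.8]
tcp_rot: [-180.0, -0.0, 150.2]
ft_force: [-0.1, 0.3, -0.4]
finger_gap: 0.1
time: 10.3
tool_pos: [540.8, 150.4, -0.9]
tcp_rot: [-180.0, -0.0, 150.2]
ft_force: [1.1, -0.5, -0.1]
finger_gap: -0.1
```

```bash
python3 -m crank '{"slide":[[0,0,0.002],[0,0,0.002],[0,0,0],[0,0,0]],"twist":[0,0,0,0]}';python3 ov.py 7
```

```text
time: 10.7
tool_pos: [540.7, 150.4, -5.1]
tcp_rot: [-180.0, -0.0, 150.2]
ft_force: [0.3, 0.4, -0.1]
finger_gap: -0.1
[540.74175572 150.3846911   -5.05494149] [-1.79988688e+02 -1.12560112e-02  1.50159887e+02] [ 10.31  12.24 101.7   -0.    66.08 -49.85] -0.07612508744629631
scene 336 218 5
top 183 214 5
```

View pics/scene7c.png

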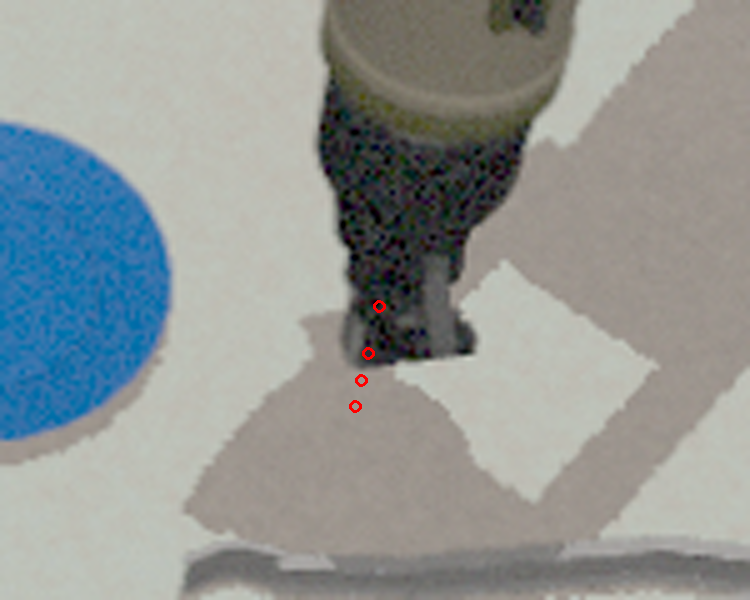

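```bash
python3 -m crank '{"slide":[[0,0,0.003],[0,0,0.003],[0,0,0],[0,0,0]],"twist":[0,0,0,0]}';python3 -m crank '{"slide":[[0,0,0.002],[0,0,0.002],[0,0,0],[0,0,0]],"twist":[0,0,0,0]}';
```

```text
time: 11.2
tool_pos: [540.6, 150.4, -11.2]
tcp_rot: [-180.0, -0.0, 150.2]
ft_force: [-0.4, 0.0, -0.5]
finger_gap: -0.0
time: 11.6
tool_pos: [540.7, 150.4, -15.0]
tcp_rot: [-180.0, -0.0, 150.2]
ft_force: [0.3, -0.5, -0.4]
finger_gap: 0.4
```

```bash
python3 -m crank '{"slide":[[0,0,0.002],[0,0,0.001],[0,0,0],[0,0,0]],"twist":[0,0,0,0]}';
```

```text
time: 12.0
tool_pos: [540.8, 150.4, -18.0]
tcp_rot: [-180.0, -0.0, 150.2]
ft_force: [0.3, 0.3, -0.1]
finger_gap: -0.0
```

```bash
python3 -m crank '{"slide":[[0,0,0.002],[0,0,0.001],[0,0,0],[0,0,0]],"twist":[0,0,0,0]}';
```

```text
time: 12.4
tool_pos: [540.8, 150.4, -21.0]
tcp_rot: [-180.0, -0.0, 150.2]
ft_force: [0.6, -0.7, 0.1]
finger_gap: 0.2
```

```bash
python3 -m crank '{"slide":[[0,0,0.002],[0,0,0],[0,0,0]],"twist":[0,0,0]}';python3 ov.py 8
```

```text
time: 12.7
tool_pos: [540.8, 150.4, -23.0]
tcp_rot: [-180.0, -0.0, 150.2]
ft_force: [0.2, 1.1, 0.5]
finger_gap: -0.2
[540.75912884 150.37357601 -23.0202108 ] [-1.79990894e+02 -9.52806488e-03  1.50160883e+02] [ 10.31  13.76 102.08  -0.    64.18 -49.85] -0.2487582465136936
scene 335 223 5
top 185 214 5
```

View pics/scene8c.png

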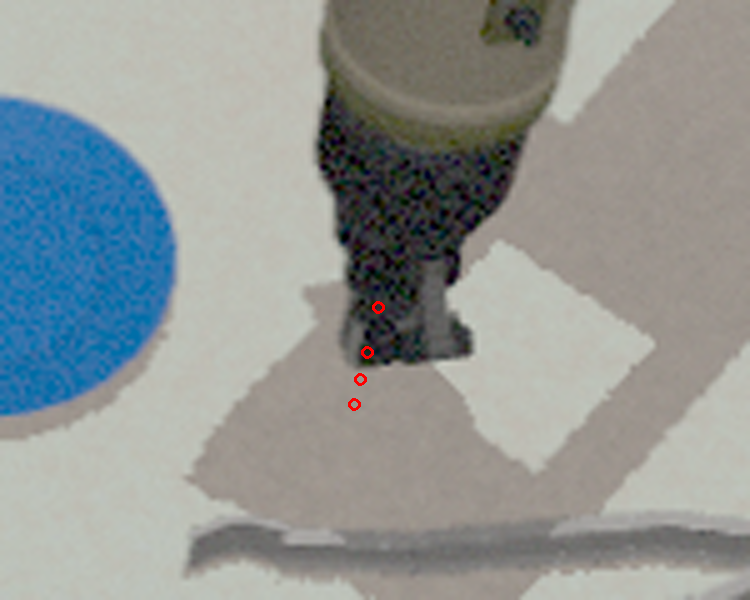

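View pics/top8c.png

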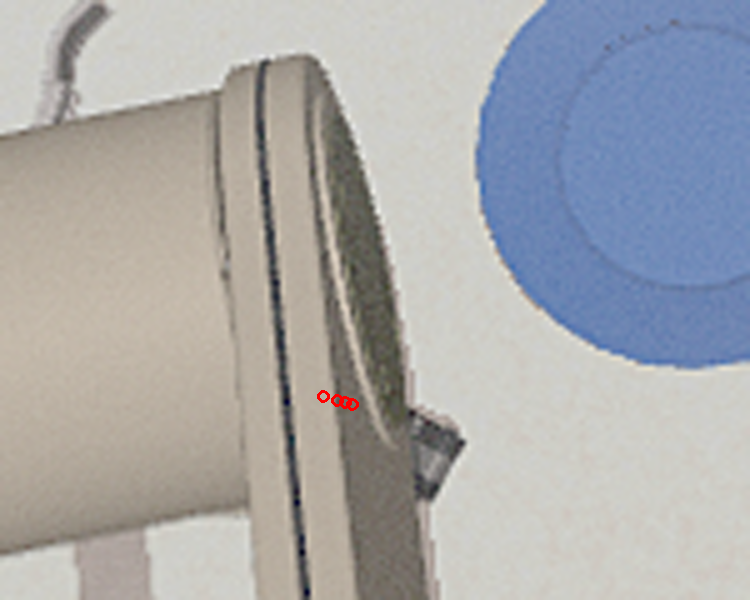

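```bash
python3 -m crank '{"slide":[[0,0,0.002],[0,0,0],[0,0,0]],"twist":[0,0,0]}'
```

```text
time: 13.1
tool_pos: [540.7, 150.4, -25.0]
tcp_rot: [-180.0, -0.0, 150.2]
ft_force: [-0.1, 0.2, 0.7]
finger_gap: 0.2
```

```bash
python3 -m crank '{"slide":[[0,0,0.002],[0,0,0],[0,0,0]],"twist":[0,0,0]}'
```

```text
time: 13.4
tool_pos: [540.7, 150.4, -27.0]
tcp_rot: [-180.0, -0.0, 150.2]
ft_force: [-0.2, 1.5, 1.1]
finger_gap: 0.1
```

```bash
python3 -m crank '{"slide":[[0,0,0.002],[0,0,0],[0,0,0]],"twist":[0,0,0]}'
```

```text
time: 13.7
tool_pos: [540.7, 150.4, -29.0]
tcp_rot: [-180.0, -0.0, 150.2]
ft_force: [-0.1, -0.8, 0.1]
finger_gap: 0.0
```

```bash
python3 -m crank '{"slide":[[0,0,0.002],[0,0,0],[0,0,0]],"twist":[0,0,0]}'; python3 - <<'E'
from h import *
from bench import viewer
d=viewer.snapshot("scene");pickle.dump(d,open("scene9.pkl","wb"))
im=(255*(d["img"][260:320,380:455,::-1]/255.)**0.5).astype(np.uint8)
cv2.imwrite("pics/s9.png",cv2.resize(im,None,fx=10,fy=10,interpolation=cv2.INTER_CUBIC))
E
```

```text
time: 14.0
tool_pos: [540.8, 150.4, -31.0]
tcp_rot: [-180.0, -0.0, 150.2]
ft_force: [0.7, 1.3, -0.7]
finger_gap: 0.1
```

View pics/s9.png

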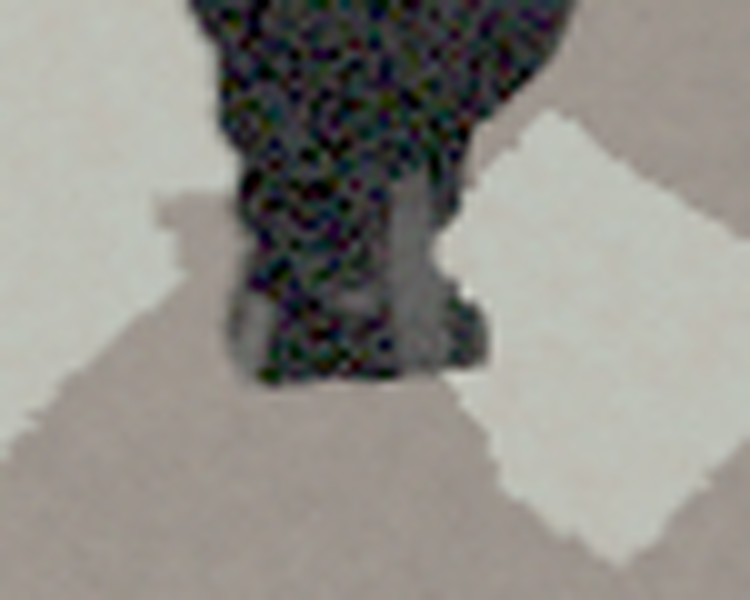

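```bash
python3 - <<'E'
from h import *
S=load("scene9")
for q in((240,370),(270,385),(440,372),(485,360)):
    print([cast(S,np.array(q)/10+(380,260),z)[0][:2].round() for z in(0,10,20)])
T=load("top8")
for q in((465,442),(430,500)):
    print([cast(T,np.array(q)/5+(185,214),z)[0][:2].round() for z in(0,10,20)])
E
```

```text
[array([545., 146.]), array([550., 150.]), array([556., 153.])]
[array([542., 152.]), array([548., 156.]), array([553., 160.])]
[array([512., 173.]), array([518., 176.]), array([524., 180.])]
[array([503., 176.]), array([509., 180.]), array([515., 183.])]
[array([523., 102.]), array([523., 101.]), array([522., 100.])]
[array([501., 116.]), array([501., 115.]), array([501., 114.])]
```

```bash
python3 - <<'E'
from h import *
x=np.array([-.867,.4975,0]);y=np.array([.4975,.867,0])
p=np.array([568.9,274,195.6])
for dz in(13,30,45,60):
    q=p+[0,0,dz]
    o=np.array([392,211]) ; 
    S=load("scene3");T=load("top3")
    c=proj(S,p)[0];so=np.array([int(c[0])-70,int(c[1])-80]);c=proj(T,p)[0];to=np.array([int(c[0])-70,int(c[1])-80])
    f=lambda d,o,X:((proj(d,X)[0]-o+.5)*5).round().tolist()
    print(dz,"L in/out",f(S,so,q+42.5*y),f(S,so,q+57*y),"front/rear corner out",f(S,so,q+57*y-11*x),f(S,so,q+57*y+11*x),"R in/out",f(S,so,q-42.5*y),f(S,so,q-57*y))
    print("   top R",f(T,to,q-42.5*y),f(T,to,q-57*y),"corners",f(T,to,q-57*y-11*x),f(T,to,q-57*y+11*x))
E
```

```text
13 L in/out [404.0, 495.0] [419.0, 534.0] front/rear corner out [386.0, 539.0] [452.0, 529.0] R in/out [321.0, 281.0] [308.0, 247.0]
   top R [459.0, 469.0] [500.0, 492.0] corners [519.0, 460.0] [481.0, 524.0]
30 L in/out [418.0, 466.0] [433.0, 505.0] front/rear corner out [400.0, 510.0] [466.0, 500.0] R in/out [332.0, 250.0] [318.0, 216.0]
   top R [440.0, 465.0] [482.0, 489.0] corners [501.0, 456.0] [463.0, 522.0]
45 L in/out [430.0, 439.0] [445.0, 479.0] front/rear corner out [411.0, 484.0] [479.0, 474.0] R in/out [342.0, 222.0] [328.0, 187.0]
   top R [422.0, 462.0] [465.0, 486.0] corners [485.0, 452.0] [445.0, 520.0]
60 L in/out [442.0, 412.0] [458.0, 452.0] front/rear corner out [424.0, 457.0] [493.0, 447.0] R in/out [352.0, 193.0] [338.0, 158.0]
   top R [403.0, 459.0] [447.0, 484.0] corners [467.0, 449.0] [427.0, 518.0]
```

```bash
python3 -m crank '{"slide":[[0,0,0.003],[0,0,0.003],[0,0,0.002],[0,0,0]],"twist":[0,0,0,0]}'
```

```text
time: 14.45
tool_pos: [540.8, 150.4, -38.2]
tcp_rot: [-180.0, -0.0, 150.2]
ft_force: [-6.4, -1.3, 11.3]
finger_gap: -0.0
```

```bash
python3 -m crank '{"slide":[[0,0,0.002],[0,0,0],[0,0,0.001],[0,0,0]],"twist":[0,0,0,0]}'
```

```text
time: 14.85
tool_pos: [541.0, 150.5, -38.3]
tcp_rot: [-180.0, -0.0, 150.2]
ft_force: [-20.4, -3.1, 40.1]
finger_gap: -0.0
```

```bash
python3 -m crank '{"slide":[[0,0,0.001],[0,0,0],[0,0,0.001],[0,0,0]],"twist":[0,0,0,0]}'; python3 ov.py 10
```

```text
time: 15.25
tool_pos: [541.0, 150.5, -38.4]
tcp_rot: [-179.9, -0.0, 150.2]
ft_force: [-30.7, -6.5, 59.3]
finger_gap: 0.2
[541.00205473 150.50710899 -38.41569568] [-1.79937449e+02 -4.86372883e-02  1.50187043e+02] [ 1.033e+01  1.523e+01  1.022e+02 -2.000e-02  6.264e+01 -4.985e+01] 0.1812137128020027
scene 334 227 5
top 186 214 5
```

View pics/scene10c.png

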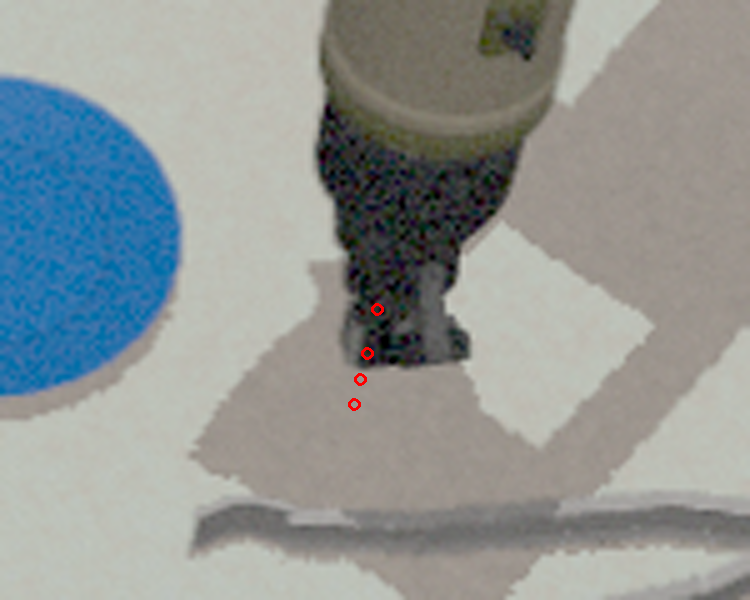

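```bash
python3 -m crank '{"slide":[[0,0,-0.01],[0,0,-0.03],[0,0,-0.03],[0,0,0],[0.012,0.04,0],[0.012,0.04,0],[0.011,0.04,0],[0,0,0]],"twist":[0,0,0,0,0,0,0,0]}' 0
python3 -m crank '{"slide":[[0,0,0],[0,0,0],[0,0,0]],"twist":[0,0,0]}'
python3 go.py 570 271.5 -37 150; python3 snap.py 11 'dict(scene=(400,270,500,345),top=(120,190,280,350))'
```

```text
time: 16.15
tool_pos: [570.3, 276.4, 25.3]
tcp_rot: [179.9, -0.0, 150.4]
ft_force: [-0.1, -0.5, 0.3]
finger_gap: 85.1
time: 16.45
tool_pos: [569.9, 270.6, 25.7]
tcp_rot: [-180.0, -0.0, 150.1]
ft_force: [-0.4, -1.0, -0.4]
finger_gap: 85.1
[569.9 270.6  25.7] [-1.7995e+02 -2.0000e-02  1.5009e+02] [-0.4 -1.  -0.4] 85.14983419033877 16.45 [ 20.8  19.8  89.   -0.   71.3 -39.3]
tool-axis shift mm [ 0.3  0.8 62.7] twist rad 0.0016
```

View pics/scene11c.png

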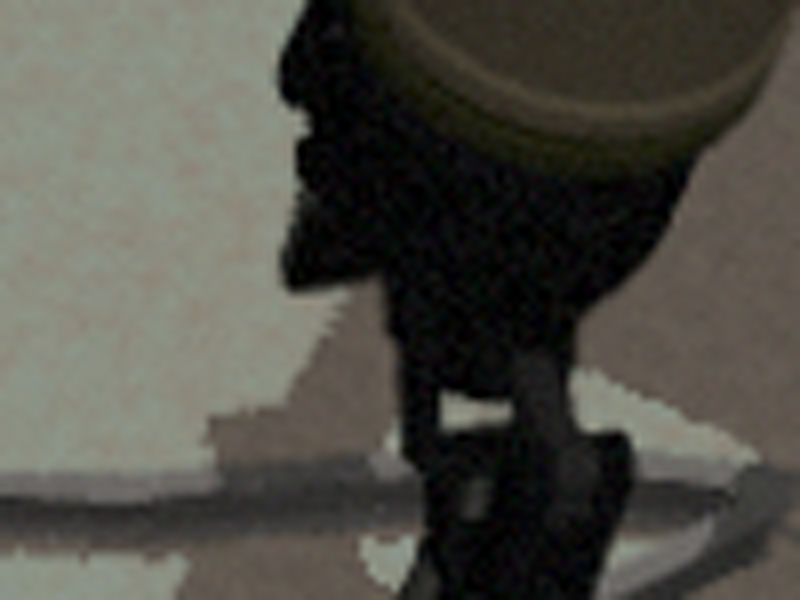

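View pics/top11c.png

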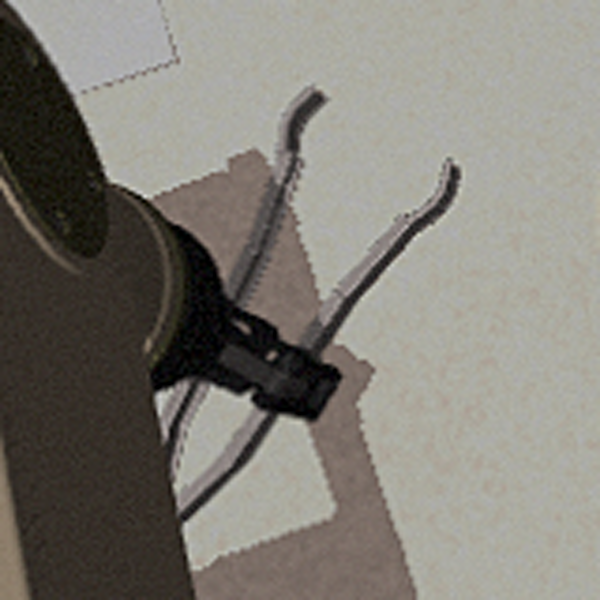

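```bash
python3 - <<'E'
from h import *
x=np.array([-.867,.4975,0]);y=np.array([.4975,.867,0]);T=load("top11");S=load("scene11")
q=np.array([569.9,270.6,77])
print([((proj(T,q-57*y+k*x)[0]-[120,190])*3.75).round() for k in(-11,11)],[((proj(S,q-57*y+k*x)[0]-[400,270])*8).round() for k in(-11,11)],[((proj(S,q-42*y+k*x)[0]-[400,270])*8).round() for k in(-11,11)])
E
```

```text
[array([339., 366.]), array([316., 406.])] [array([260., 246.]), array([348., 234.])] [array([278., 299.]), array([366., 287.])]
```

```bash
python3 -m crank '{"slide":[[-0.003,0.001,0.02],[0,0,0.02],[0,0,0.01],[0,0,0.007],[0,0,0.005],[0,0,0],[0,0,0]],"twist":[0,0,0,0,0,0,0]}'
python3 -m crank '{"slide":[[0,0,0],[0,0,0],[0,0,0],[0,0,0],[0,0,0],[0,0,0]],"twist":[0,0,0,0,0,0]}' 0.43 20; python3 snap.py 12 'dict(scene=(360,250,520,370),top=(120,190,280,350))'
```

```text
time: 17.25
tool_pos: [573.8, 271.5, -35.2]
tcp_rot: [180.0, 0.0, 150.2]
ft_force: [-0.3, 0.4, -0.3]
finger_gap: 85.3
time: 17.85
tool_pos: [574.3, 271.7, -34.7]
tcp_rot: [179.9, 0.1, 150.2]
ft_force: [-0.1, -0.1, 6.5]
finger_gap: 48.8
```

View pics/scene12c.png

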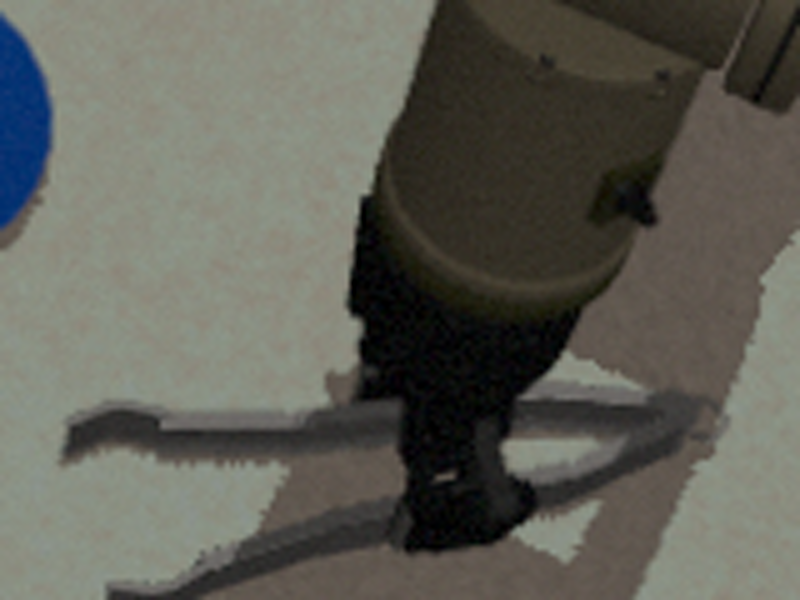

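View pics/top12c.png

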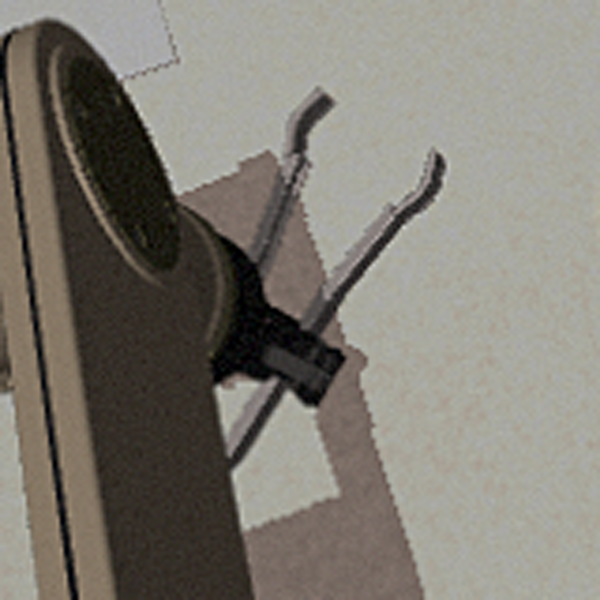

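```bash
python3 -m crank '{"slide":[[0,0,-0.005],[0,0,-0.012],[0,0,-0.02],[0,0,-0.025],[0,0,-0.02],[0,0,-0.012],[0,0,-0.006],[0,0,0]],"twist":[0,0,0,0,0,0,0,0]}'
python3 go.py 450 -279 0 178.5; python3 snap.py 13 'dict(scene=(320,210,520,360),top=(80,170,280,350))'
```

```text
time: 18.75
tool_pos: [573.7, 271.5, 64.9]
tcp_rot: [179.9, 0.0, 150.2]
ft_force: [-0.9, -0.5, -1.1]
finger_gap: 48.9
[573.7 271.5  64.9] [1.7995e+02 4.0000e-02 1.5016e+02] [-0.9 -0.5 -1.1] 48.86084003288194 18.75 [ 20.7  17.8  87.    0.   75.1 -39.5]
tool-axis shift mm [-166.5 -539.1   64.5] twist rad -0.4946
```

View pics/scene13c.png

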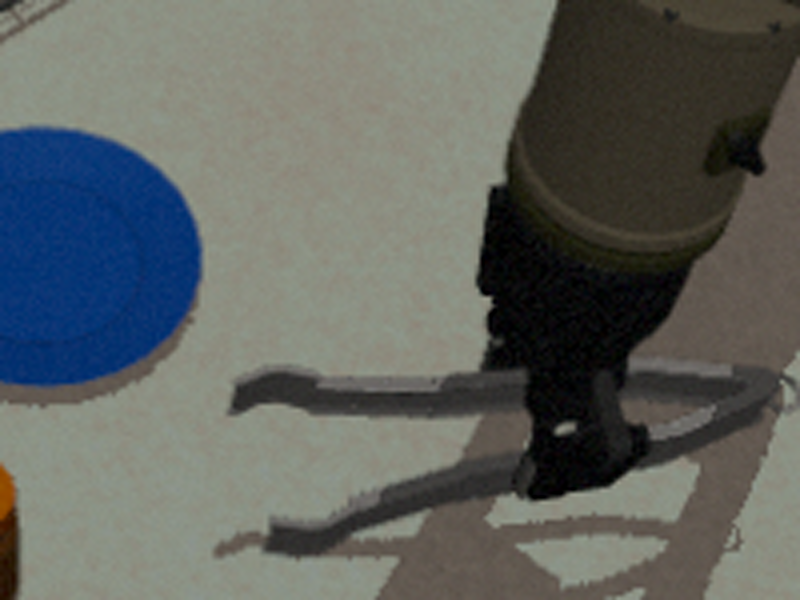

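View pics/top13c.png

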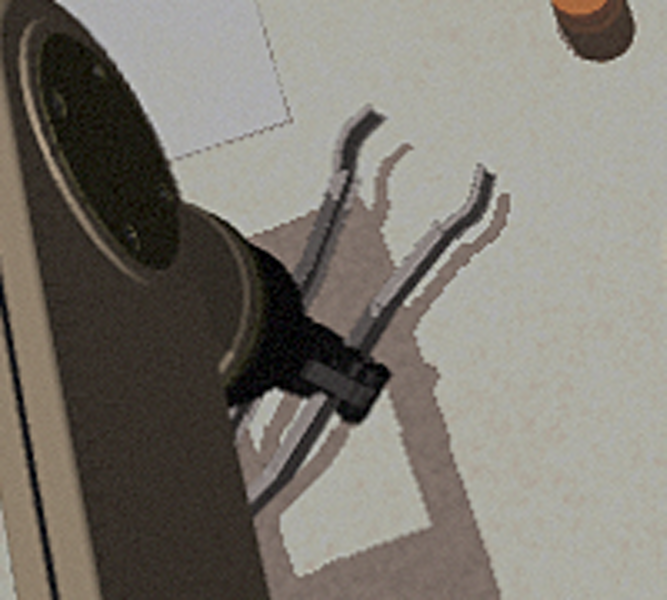

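```bash
python3 - <<'E'
from h import *
S=load("scene13");T=load("top13")
P=[]
for a,b in(((274,520),(374,107)),((240,378),(484,167))):
    a=np.array(a)/4+[320,210];b=np.array(b)/3.3333+[80,170]
    X,e=tri((S,T),(a,b));A=cast(S,a,126)[0];B=cast(T,b,126)[0];print(X.round(1),np.round(e,1),A.round(1),B.round(1));P.append((A+B)/2)
m=(P[0]+P[1])/2;d=P[0]-P[1];print(m,np.linalg.norm(d),np.degrees(np.arctan2(-d[0],d[1])))
tcp=np.array([573.7,271.5]);print("tip mid rel tcp",m[:2]-tcp,np.linalg.norm(m[:2]-tcp),np.degrees(np.arctan2(*(m[:2]-tcp)[::-1])))
R=load("top0")
c=cast(R,[[402,229.5],[541,229],[547,314.5],[402,316]],25);print(c.round(1),c.mean(0))
E
```

```text
[696.6 238.7 126.6] [1.5 1.5] [695.3 239.6 126. ] [697.8 237.7 126. ]
[661.9 179.4 130.4] [1.4 1.4] [658.8 178.7 126. ] [663.8 179.3 126. ]
[678.92930133 208.8139135  126.        ] 69.26222722213544 -30.553078995564146
tip mid rel tcp [105.22930133 -62.6860865 ] 122.48571875358148 -30.782655586165905
[[ 656.9 -146.1   25. ]
 [ 650.  -424.2   25. ]
 [ 482.6 -417.2   25. ]
 [ 489.6 -136.1   25. ]] [ 569.78278324 -280.89370419   25.        ]
```

```bash
python3 -m crank '{"slide":[[-0.002,-0.01,0],[-0.004,-0.02,0],[-0.006,-0.03,0],[-0.007,-0.038,0],[-0.007,-0.038,0],[-0.007,-0.038,0],[-0.007,-0.038,0],[-0.007,-0.038,0]],"twist":[0,0,0,0,0,0,0,0]}'
python3 -m crank '{"slide":[[-0.007,-0.038,0],[-0.007,-0.038,0],[-0.007,-0.038,0],[-0.007,-0.038,0],[-0.007,-0.038,0],[-0.007,-0.038,0],[-0.007,-0.038,0],[-0.006,-0.03,0]],"twist":[0,0,0,0,0,0,0,0]}'
python3 -m crank '{"slide":[[-0.004,-0.018,0],[-0.002,-0.008,0],[0,0,0],[0,0,0],[0,0,0],[0,0,0],[0,0,0],[0,0,0]],"twist":[0,0,-0.06,-0.12,-0.12,-0.12,-0.073,0]}'
python3 go.py 381.6 -275.6 -3 178.4
```

```text
time: 19.65
tool_pos: [487.8, 29.3, 63.0]
tcp_rot: [-179.9, -0.1, 150.2]
ft_force: [0.4, 0.2, -0.9]
finger_gap: 48.5
time: 20.45
tool_pos: [388.0, -254.6, 63.2]
tcp_rot: [-180.0, -0.1, 150.1]
ft_force: [0.5, 0.9, -0.6]
finger_gap: 49.1
time: 21.25
tool_pos: [382.0, -277.7, 63.4]
tcp_rot: [179.9, -0.0, 178.5]
ft_force: [0.4, -0.1, -1.9]
finger_gap: 49.0
[ 382.  -277.7   63.4] [ 1.7995e+02 -5.0000e-02  1.7850e+02] [ 0.4 -0.1 -1.9] 49.00712762379205 21.25 [ -42.2   -6.6  113.3    0.    73.3 -130.8]
tool-axis shift mm [ 0.4  2.  66.4] twist rad 0.0018
```

```bash
python3 -m crank '{"slide":[[0,0.002,0.01],[0,0,0.015],[0,0,0.015],[0,0,0.007],[0,0,0.003],[0,0,0],[0,0,0]],"twist":[0,0,0,0,0,0,0]}'
python3 go.py 381.6 -275.6 -3 178.4; python3 snap.py 14 'dict(scene=(200,100,400,250),top=(380,200,560,335))'
```

```text
time: 21.95
tool_pos: [382.8, -276.9, 14.6]
tcp_rot: [-180.0, 0.0, 178.4]
ft_force: [-0.6, -0.0, -0.6]
finger_gap: 48.7
[ 382.8 -276.9   14.6] [-1.7997e+02  4.0000e-02  1.7839e+02] [-0.6 -0.  -0.6] 48.660108781506324 21.95 [ -42.1   -2.8  115.4    0.    67.4 -130.5]
tool-axis shift mm [ 1.2  1.3 17.6] twist rad -0.0002
```

View pics/scene14c.png

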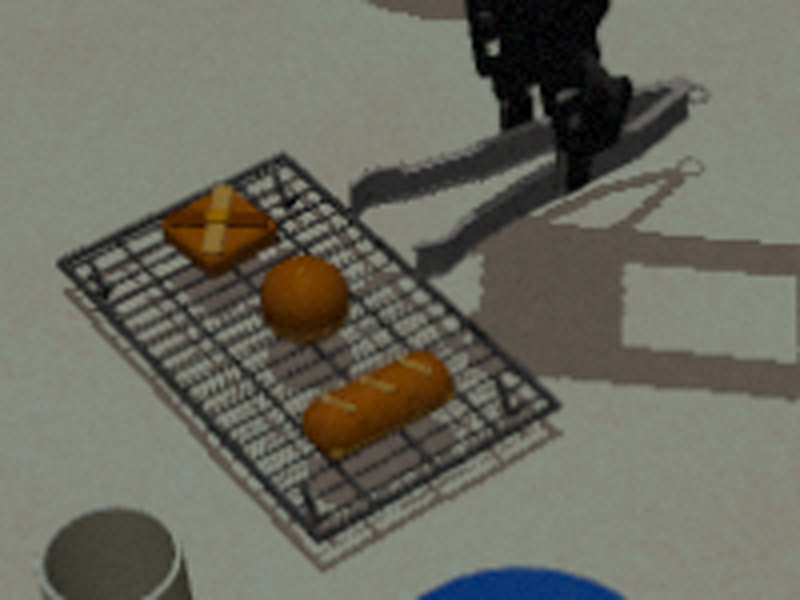

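View pics/top14c.png

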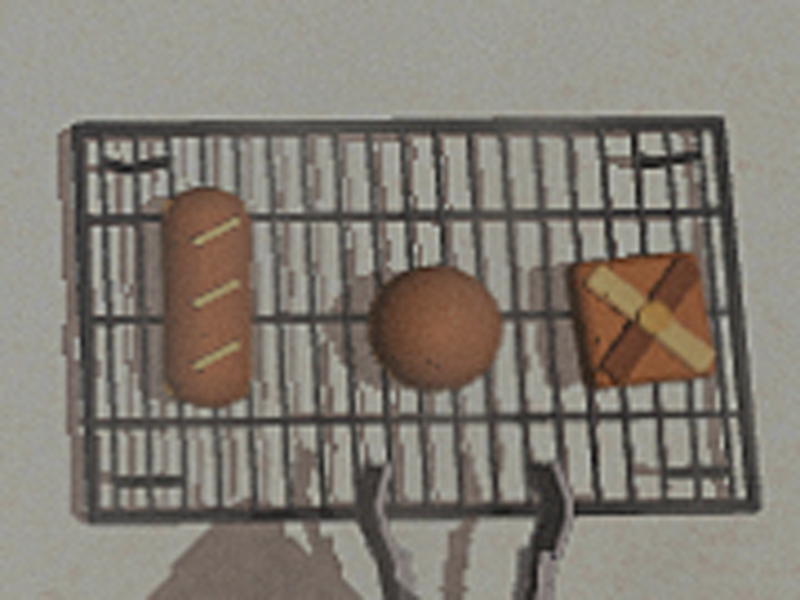

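```bash
python3 - <<'E'
from h import *
S=load("scene14");T=load("top14")
P=[]
for a,b in(((419,247),(386,468)),((353,188),(545,466))):
    a=np.array(a)/4+[200,100];b=np.array(b)/4.4444+[380,200]
    X,e=tri((S,T),(a,b));A=cast(S,a,75.6)[0];B=cast(T,b,75.6)[0];print(X.round(1),np.round(e,1),A.round(1),B.round(1));P.append((A+B)/2)
m=(P[0]+P[1])/2;d=P[0]-P[1];print("mid tips",m,np.linalg.norm(d),np.degrees(np.arctan2(-d[0],d[1])))
print("tcp rel",m[:2]-[382.8,-276.9])
for z in(46,):
  for (u,v) in((435,328),):
    print("bun top",cast(T,np.array((u,v))/4.4444+[380,200],z))
H=cv2.cvtColor(T["img"],cv2.COLOR_RGB2HSV)
for box in((455,250,500,295),(410,230,445,300),(505,250,545,295)):
    c=big((H[:,:,0]<18)&(H[:,:,1]>110),box).reshape(-1,2);p=cast(T,c,48)[:,:2];print(p.min(0).round(1),p.max(0).round(1),((p.min(0)+p.max(0))/2).round(1))
E
```

```text
[ 505.3 -243.5   80.1] [0.3 0.3] [ 502.2 -247.4   75.6] [ 505.5 -245.3   75.6]
[ 504.6 -308.9   81.8] [0.9 0.9] [ 500.8 -316.1   75.6] [ 504.  -310.8   75.6]
mid tips [ 503.11258322 -279.87468593   75.6       ] 67.11084319199777 -1.202172333309347
tcp rel [120.31258322  -2.97468593]
bun top [[ 563.71709769 -281.14308935   46.        ]]
[ 542.1 -307.9] [ 590.  -256.3] [ 566.  -282.1]
[ 536.2 -200.7] [ 625.3 -170.7] [ 580.7 -185.7]
[ 537.8 -398.6] [ 592.6 -340.8] [ 565.2 -369.7]
```

```bash
python3 -m crank '{"slide":[[0,-0.001,0.006],[0,0,0.006],[0,0,0.006],[0,0,0],[-0.006,0,0],[-0.01,0,0],[-0.008,0,0],[0,0,0]],"twist":[0,0,0,0,0,0,0,0]}'
python3 -m crank '{"slide":[[0,0,0],[0,0,0]],"twist":[0,0]}'
python3 snap.py 15 'dict(scene=(220,120,360,225),top=(420,220,520,295))'
```

```text
time: 22.85
tool_pos: [408.1, -278.7, -3.3]
tcp_rot: [-180.0, 0.1, 178.5]
ft_force: [0.0, -0.4, -1.1]
finger_gap: 48.7
time: 23.05
tool_pos: [406.3, -278.1, -4.0]
tcp_rot: [180.0, -0.0, 178.4]
ft_force: [-0.2, -0.7, -0.6]
finger_gap: 48.7
```

View pics/scene15c.png

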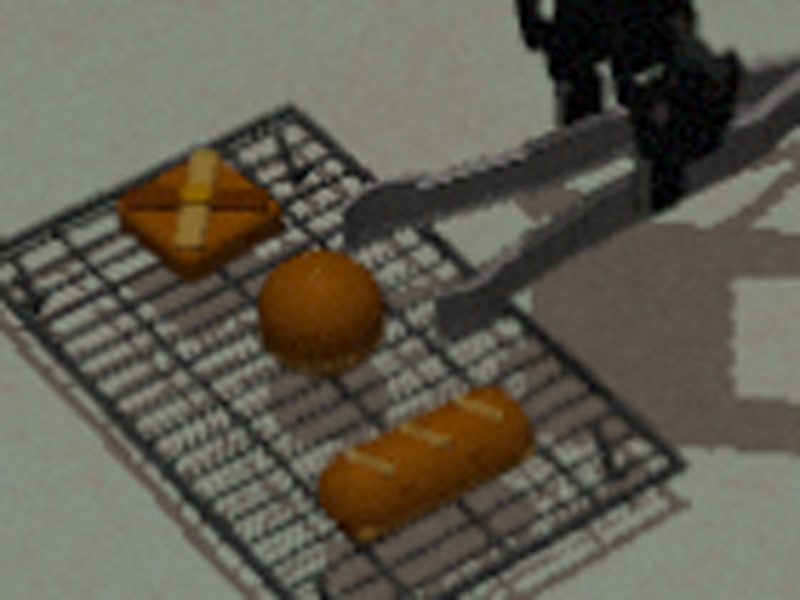

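View pics/top15c.png

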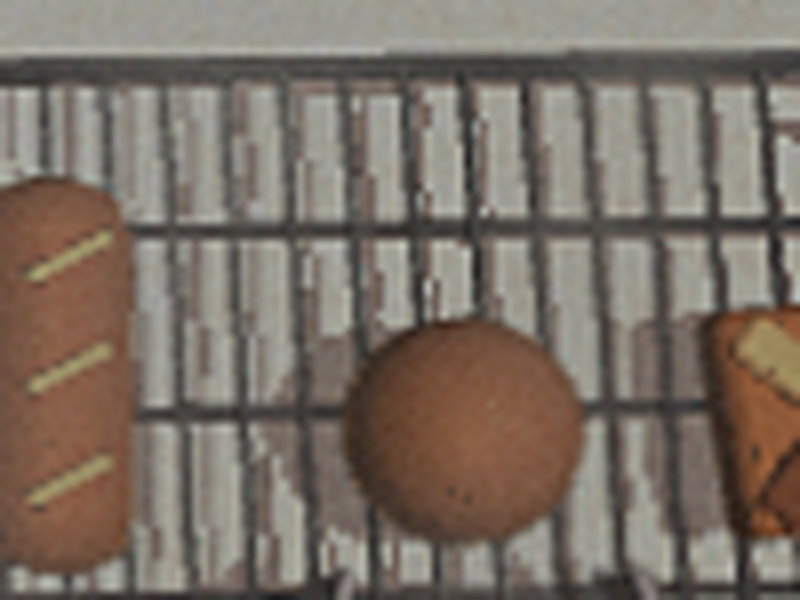

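```bash
python3 - <<'E'
from h import *
T=load("top15");S=load("scene15")
im=(255*(T["img"][250:325,430:530,::-1]/255.)**0.6).astype(np.uint8)
cv2.imwrite("pics/t15d.png",cv2.resize(im,None,fx=8,fy=8,interpolation=cv2.INTER_CUBIC))
im=(255*(S["img"][140:190,265:335,::-1]/255.)**0.6).astype(np.uint8)
cv2.imwrite("pics/s15d.png",cv2.resize(im,None,fx=10,fy=10,interpolation=cv2.INTER_CUBIC))
E
```

```text
(no output)
```

View pics/t15d.png

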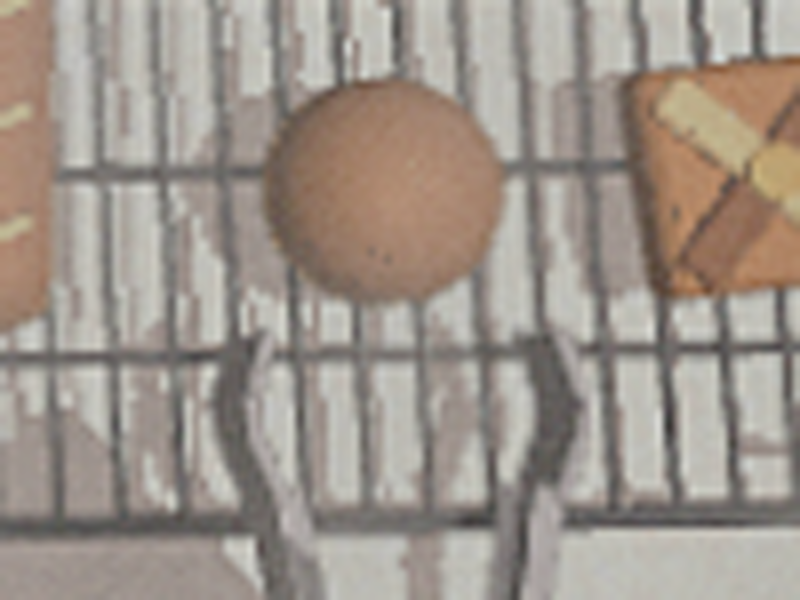

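View pics/s15d.png

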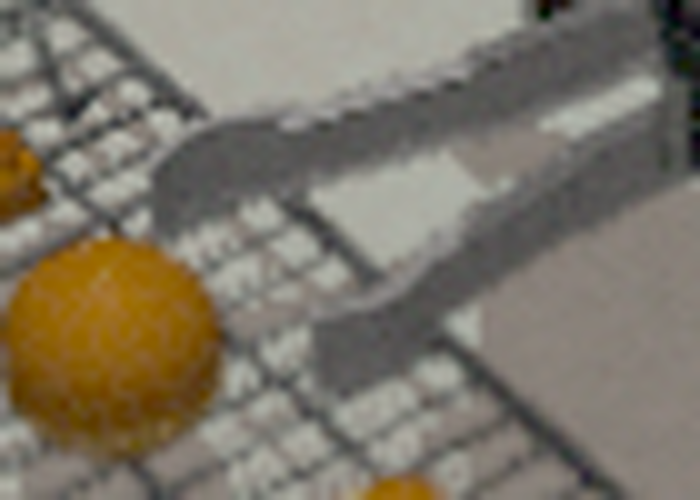

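```bash
python3 - <<'E'
from h import *
S=load("scene15");T=load("top15")
f=lambda a:np.array(a)/10+[265,140]
g=lambda b:np.array(b)/8+[430,250]
for nm,a,b in(("Ltop",(320,325),(266,336)),("Lbot",(322,388),(240,340)),("Rtop",(162,168),(556,335)),("Rbot",(160,235),(525,337))):
    X,e=tri((S,T),(f(a),g(b)));print(nm,X.round(1),np.round(e,1),[cast(T,g(b),z)[0].round(1).tolist() for z in((57,61) if 'top' in nm else (31,35))],[cast(S,f(a),z)[0].round(1).tolist() for z in((57,61) if 'top' in nm else (31,35))])
for z in (40,46):print("bun edges top",cast(T,[g((265,190)),g((505,190)),g((385,75)),g((385,303))],z)[:,:2].round(1).tolist())
E
```

```text
Ltop [ 529.2 -245.2   58.7] [1.3 1.3] [[530.1, -246.8, 57.0], [530.0, -245.4, 61.0]] [[527.6, -245.4, 57.0], [530.0, -241.8, 61.0]]
Lbot [ 529.2 -245.8   37.6] [1.3 1.3] [[530.2, -248.9, 31.0], [530.1, -247.7, 35.0]] [[524.6, -250.3, 31.0], [527.0, -246.8, 35.0]]
Rtop [ 527.2 -312.1   61.5] [1.1 1.1] [[528.0, -314.9, 57.0], [527.9, -313.2, 61.0]] [[524.0, -315.4, 57.0], [526.4, -311.5, 61.0]]
Rbot [ 527.8 -314.3   38.4] [0.9 0.9] [[528.6, -318.0, 31.0], [528.5, -316.4, 35.0]] [[523.0, -320.4, 31.0], [525.4, -316.6, 35.0]]
bun edges top [[565.2, -254.9], [563.3, -312.8], [591.8, -286.3], [537.5, -281.5]]
bun edges top [[564.7, -252.9], [562.9, -310.4], [591.1, -284.1], [537.2, -279.3]]
```

```bash
python3 -m crank '{"slide":[[0,-0.002,0.003],[0,0,0],[-0.008,0,0],[-0.012,0,0],[-0.014,0,0],[-0.01,0,0],[-0.006,0,0],[-0.004,0,0]],"twist":[0,0,0,0,0,0,0,0]}'
python3 -m crank '{"slide":[[0,0,0],[0,0,0]],"twist":[0,0]}'
python3 snap.py 16 'dict(scene=(250,130,350,205),top=(430,240,530,315))'
```

```text
time: 23.95
tool_pos: [461.1, -281.7, -7.0]
tcp_rot: [180.0, -0.0, 178.4]
ft_force: [0.4, 0.8, -1.7]
finger_gap: 48.8
time: 24.15
tool_pos: [460.0, -281.6, -7.1]
tcp_rot: [180.0, -0.0, 178.4]
ft_force: [-0.3, 0.9, -2.0]
finger_gap: 48.8
```

View pics/scene16c.png

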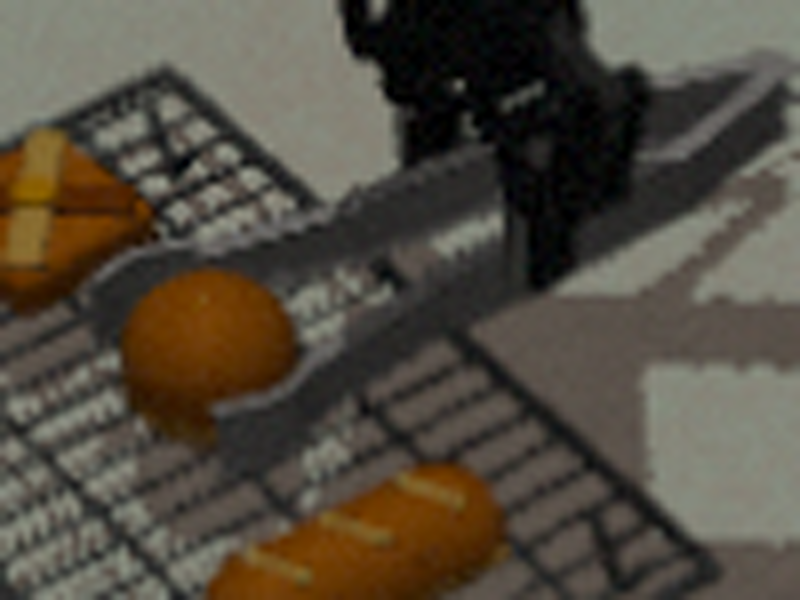

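View pics/top16c.png

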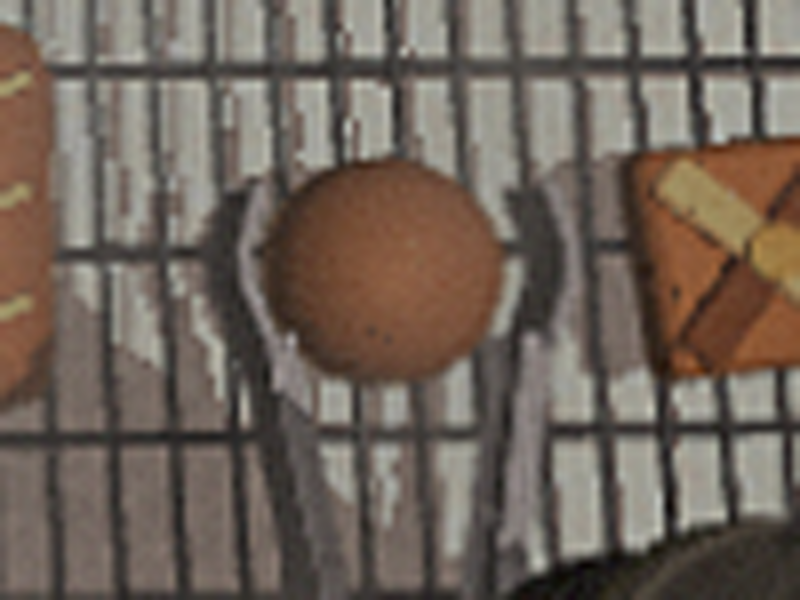

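```bash
python3 - <<'E'
from h import *
T=load("top16");g=lambda b:np.array(b)/8+[430,240]
for nm,b,z in(("Ltip",(262,183),57),("Rtip",(553,183),57),("Lrear",(288,335),57),("Rrear",(540,335),57),("Lmid",(243,255),57),("Rmid",(570,255),57),("bunL",(265,270),42),("bunR",(505,270),42),("bunF",(385,155),42),("bunB",(385,383),42)):print(nm,cast(T,g(b),z)[0].round(1))
E
```

```text
Ltip [ 584.2 -250.3   57. ]
Rtip [ 582.1 -319.4   57. ]
Lrear [ 548.6 -253.5   57. ]
Rrear [ 546.7 -312.9   57. ]
Lmid [ 567.5 -244.4   57. ]
Rmid [ 565.1 -321.8   57. ]
bunL [ 565.  -254.3   42. ]
bunR [ 563.2 -312.    42. ]
bunF [ 591.5 -285.5   42. ]
bunB [ 537.4 -280.8   42. ]
```

```bash
python3 -m crank '{"slide":[[0,0,0],[0,0,0],[0,0,0],[0,0,0],[0,0,0],[0,0,0],[0,0,0]],"twist":[0,0,0,0,0,0,0]}' 0.75 25
python3 snap.py 17 'dict(scene=(250,130,350,205),top=(430,240,530,315))'
```

```text
time: 24.95
tool_pos: [460.4, -281.9, -6.8]
tcp_rot: [-180.0, 0.0, 178.4]
ft_force: [-1.4, -0.9, -0.6]
finger_gap: 37.1
```

View pics/scene17c.png

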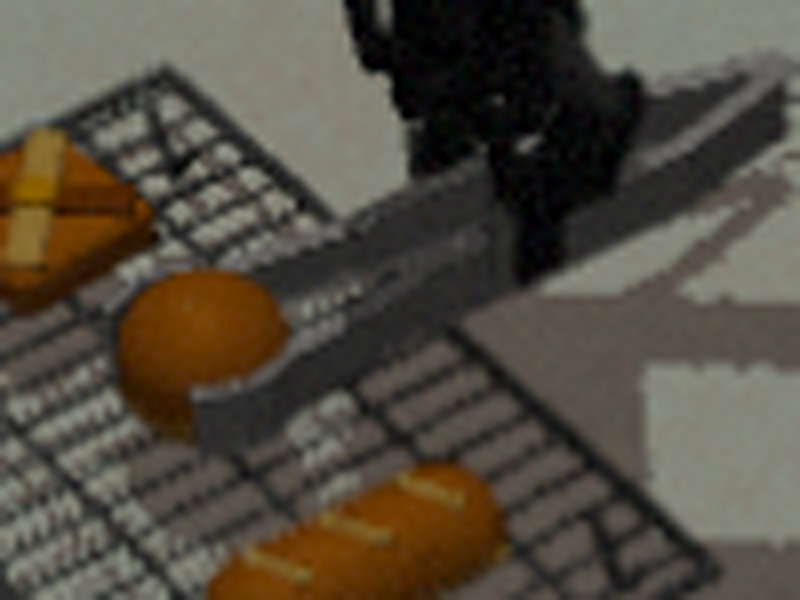

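View pics/top17c.png

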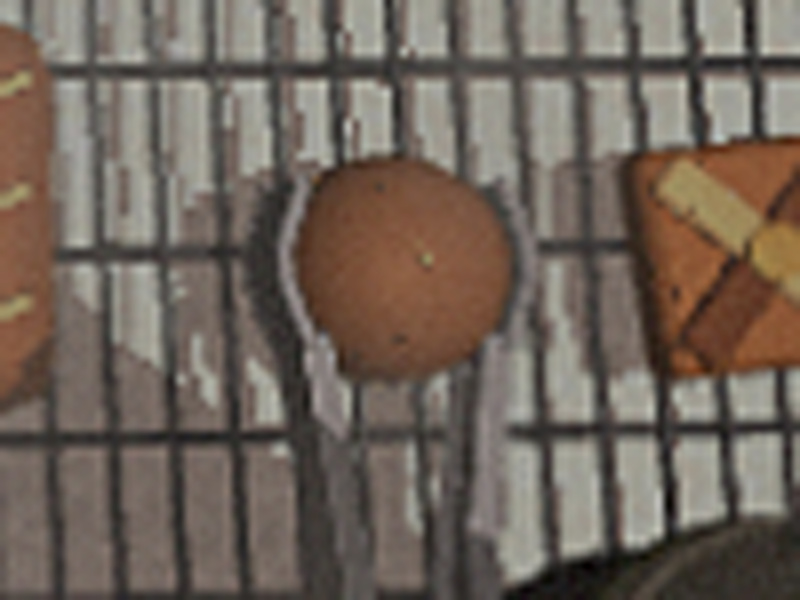

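```bash
python3 -m crank '{"slide":[[0,0,-0.004],[0,0,-0.01],[0,0,-0.018],[0,0,-0.024],[0,0,-0.024],[0,0,-0.016],[0,0,-0.008],[0,0,-0.002]],"twist":[0,0,0,0,0,0,0,0]}'
python3 snap.py 18 'dict(scene=(220,90,400,225),top=(400,200,580,335))'
```

```text
time: 25.85
tool_pos: [461.0, -282.3, 100.6]
tcp_rot: [-179.9, 0.1, 178.4]
ft_force: [-0.1, 0.3, -1.8]
finger_gap: 37.1
```

View pics/scene18c.png

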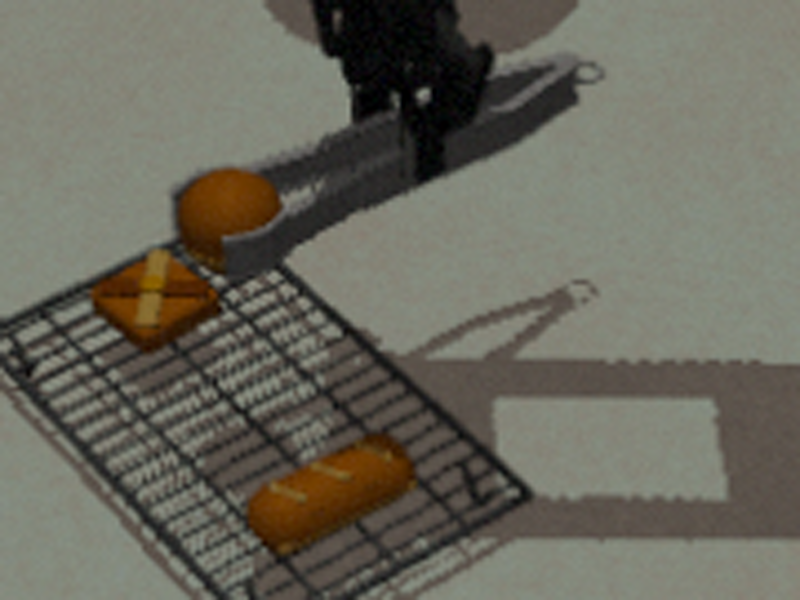

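View pics/top18c.png

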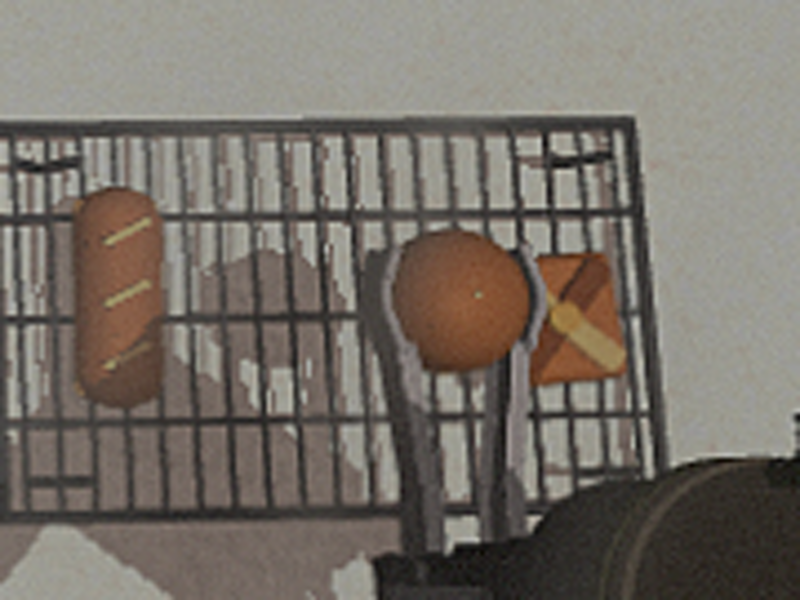

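The bun is off the rack, level in the tongs, and the roll and pastry haven't moved. Next I carry it to the plate.

```bash
python3 -m crank '{"slide":[[-0.002,0.008,0],[-0.004,0.018,0],[-0.006,0.03,0],[-0.008,0.036,0],[-0.008,0.038,0],[-0.008,0.038,0],[-0.008,0.036,0],[-0.006,0.034,0]],"twist":[0,0,0,0,0,0,0,0]}'
python3 -m crank '{"slide":[[-0.005,0.026,0],[-0.003,0.018,0],[-0.002,0.009,0],[0,0.004,0],[0,0,0],[0,0,0],[0,0,0],[0,0,0]],"twist":[0,0,0,0,0,0,0,0]}'
python3 go.py 528.6 11.8 100 178.4; python3 snap.py 19 'dict(scene=(250,160,430,295),top=(240,170,420,305))'
```

```text
time: 26.75
tool_pos: [516.2, -42.8, 97.9]
tcp_rot: [180.0, -0.1, 178.4]
ft_force: [0.6, -0.9, -1.0]
finger_gap: 37.1
time: 27.55
tool_pos: [528.5, 10.7, 99.1]
tcp_rot: [-180.0, 0.0, 178.3]
ft_force: [0.1, -0.9, -1.7]
finger_gap: 37.0
[528.5  10.7  99.1] [-180.      0.    178.35] [ 0.1 -0.9 -1.7] 36.97109998276416 27.55 [-4.400e+00  1.000e-01  1.029e+02 -0.000e+00  7.690e+01 -9.270e+01]
tool-axis shift mm [-0.1  1.1 -0.9] twist rad -0.0009
```

View pics/scene19c.png

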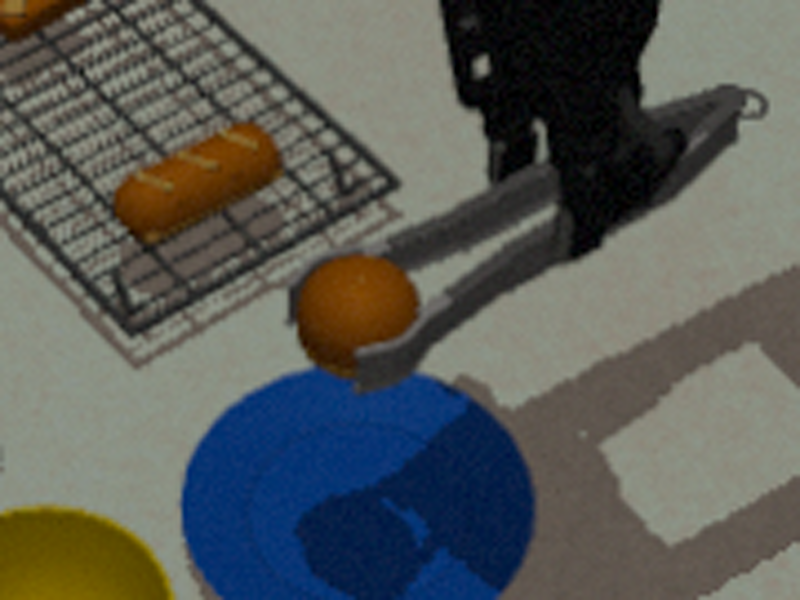

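View pics/top19c.png

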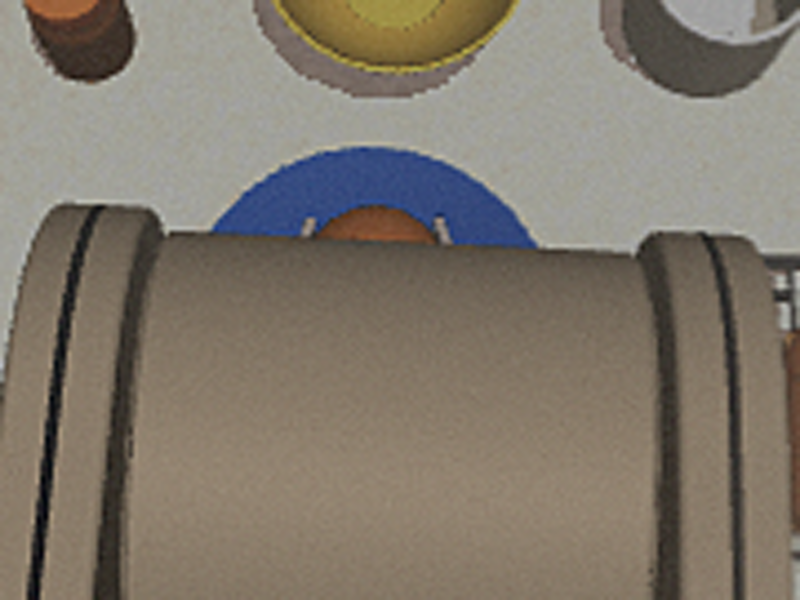

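```bash
python3 - <<'E'
from h import *
T=load("top19");S=load("scene19")
def m(d,box):
    H=cv2.cvtColor(d["img"],cv2.COLOR_RGB2HSV);c=big((H[:,:,0]<18)&(H[:,:,1]>110),box);x,y,w,h=cv2.boundingRect(c);print((x,y,w,h));M=cv2.moments(c);return (x+w/2-.5,y+h/2-.5)
a=m(T,(270,180,380,290));b=m(S,(270,170,400,290))
print(a,b,tri((T,S),(a,b)),cast(T,a,152),cast(S,b,152))
E
```

```text
(311, 217, 27, 8)
(317, 217, 27, 28)
(324.0, 220.5) (330.0, 230.5) (array([645.42883344,  12.91178051, 167.31498884]), [np.float64(5.890082551000709), np.float64(5.8900825510006)]) [[652.60602365   8.26914752 152.        ]] [[633.6933643    7.84472811 152.        ]]
```

```bash
python3 -m crank '{"slide":[[0,0.001,0],[0,0.001,0],[0,0,0],[0,0,0],[0,0,0],[0,0,0]],"twist":[0,0,0,0,0,0]}'
python3 snap.py 20 'dict(scene=(200,120,400,270),top=(240,130,560,330))'; python3 go.py 528.6 11.8 100 178.4
python3 - <<'E'
from h import *
S=load("scene20");T=load("top20")
H=cv2.cvtColor(S["img"],cv2.COLOR_RGB2HSV);c=big((H[:,:,0]<18)&(H[:,:,1]>110),(270,170,400,290));x,y,w,h=cv2.boundingRect(c);print((x,y,w,h),cast(S,(x+w/2-.5,y+h/2-.5),152))
H=cv2.cvtColor(T["img"],cv2.COLOR_RGB2HSV)
for box in((410,230,445,300),(505,250,545,295)):
    c=big((H[:,:,0]<18)&(H[:,:,1]>110),box).reshape(-1,2);p=cast(T,c,48)[:,:2];print(((p.min(0)+p.max(0))/2).round(1))
E
```

```text
time: 28.25
tool_pos: [528.5, 13.5, 99.1]
tcp_rot: [180.0, -0.0, 178.4]
ft_force: [0.3, 0.4, -1.5]
finger_gap: 37.4
[528.6  13.5  99.1] [180.    -0.   178.41] [-0.1 -0.4 -1.2] 37.073839298831395 28.35 [ -4.1   0.2 102.9   0.   76.9 -92.5]
tool-axis shift mm [-0.1 -1.7 -0.9] twist rad 0.0002
(317, 218, 28, 28) [[634.53073574  10.37431925 152.        ]]
[ 581.7 -183.1]
[ 565.2 -370.3]
```

View pics/scene20c.png

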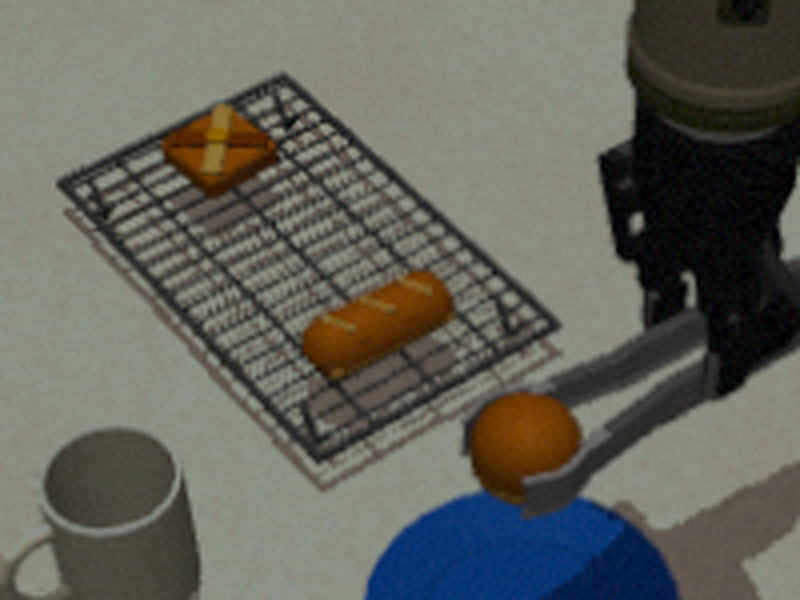

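The bun sits upright, centred over the plate, and the roll and pastry are at the same pixels as before the pick. I'm handing it in.

```bash
python3 -c "
from bench import hand_in
print(hand_in())"
```

```text
the job is handed in; nothing more can be done
None
```

The bun is held right way up in the lifted tongs, over the middle of the plate. I handed the job in at about 28 s.

**What I did:** I squeezed the tongs to about 49 mm and slid the open heads over the bun along the rack's x. I then closed them to 37 mm with 25 N, lifted straight up and carried the bun to the plate.

**Last checks:**
- **Position:** the bun's centre is at about (634.5, 10.4), and the plate's is at about (633, 10). These come from the scene camera, because in the last top views the arm hid most of the bun.
- **Height:** the bun's centre is about 152 mm above the table. I worked that out from the lift rather than measuring it on its own.
- **Grip:** the finger gap held steady at 37 mm, just under the 38 mm given for closed on the bun.
- **Other bakes:** the roll and the pastry are in the same place in the scene picture as before the pick. The top view put the roll about 2–3 mm off, but I trust that less because the arm and its shadow were in the way.

**What disagreed:**
- **Height reading:** the reported TCP height was about 38 mm lower than the real fingertips. My first close on the tongs therefore shut above them without touching anything.
- **Table contact:** to find that offset I lowered the shut fingertips onto bare table. I went a step too far and the wrist force peaked at about 60 N. That is under the 120 N wrist limit, and only the fingertips touched, but it is above the 40 N set for the arm and gripper body.

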